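# Open the cooling-water reservoir

## Robot

A 7-joint arm with a two-finger parallel gripper is mounted at the origin on the work surface; the furniture and walls round the work are solid. World frame = base frame: x ahead of the robot, y to its left, z up, the work surface at z = 0. Lengths are in mm, angles in rad, forces in N, time in s.
With the tool pointing down it reaches from about 400 to 875 mm from the base axis. Payload 4.4 kg.
Tool frame: the origin (TCP) lies at the very end of the fingers, on their centre line; the grasp point (between the pads) lies 19 mm behind it (grip_depth is the distance from the TCP to the grasp point, in mm); z points along the fingers, y is the direction in which the jaws open and shut (so a half turn about z gives the same grasp; the last joint's range is limited). The gripper opens to 85 mm and grips with 20 to 120 N. Pads are 22 mm wide; open, the fingers measure 114 mm over their backs; the gripper's body (76 mm by 85 mm) begins 54 mm behind the grasp point. The pads swing forward as they close: fully open they stand 13 mm farther back than shut.
Start: joints at [1.202, 0.628, 0.038, 1.517, -0.027, 0.996, -0.02], TCP at [193.854, -620.434, 231.313] pointing down, gripper open.
Joint ranges: [-3.06, 3.06], [-0.37, 2.12], [-1.25, 1.32], [0.18, 2.47], [-1.1, 4.24], [0.23, 1.98], [-2.94, 2.94]. Speed limits (rad/s): [2.57, 2.57, 3.14, 3.14, 3.14, 3.14, 3.14].

## Interface

Orientations are given as [roll, pitch, yaw] about the fixed x, y, z axes, in that order (R = Rz(yaw) Ry(pitch) Rx(roll)).
In Python, from cell import read_state, get_image, finish_job, recognise, outline_of, grip_depth gives the robot as it stands. The module is installed in compiled form; this text tells all that it offers.
- The arm moves only by the tool send_rows, never from a script. Its argument "rows" is a list of rows, each a list of 5 numbers: the gripper command: -1 is shut, 1 is fully open, values between are in proportion, then the shift along the tool's x, y, z in m, then the turn about the tool's z in rad. In form: [[claw, tx, ty, tz, roll], ...]. A call has 1 to 12 rows; each row shifts and turns the pose as measured when the row begins, along the tool's axes as they then stand; what a row does not reach is not made up. A row lasts 1/12 s, in which the tool goes at most 41.7 mm and 7.16 degrees, less where a joint would pass 70% of its speed; a pose out of reach is approached as far as the arm can. A call with a gripper value outside its range is refused whole. The fingers move at their own pace and stop on an object; the grip force is fixed at half the most. Time passes only in rows, so rows that do not move let the fingers close. It gives the time, the measured TCP pose, the force and the opening at its end, in the units of the state.
- read_state(): the state, without advancing time (a new reading comes with each control period).
- get_image(name): name is "scene" or "top"; returns a dict with "image" (420x560x3 uint8, blue, green, red), "z_map" (420x560 float32, mm along the optical axis (not along the pixel's ray), 0 where there is no reading), "K" (3x3 intrinsics, pixels), "dist" ([k1, k2, p1, p2, k3] as OpenCV has them; the pictures are not rectified), "R" (3x3) and "t" (3): a world point X has camera coordinates R X + t. Camera axes: x right, y down, z forward; pixel columns grow to the right and rows downward; lengths in mm; the calibration is good to about 2 mm. A picture is of the moment at which its call begins.
- finish_job(): hands the job in, once; it reports no verdict.
Trained networks look in a picture, given as the dict that the camera call returned (one of the last four; its "shot" number tells which), for a name from the list of things; names that differ only in an ending like _2 or _b are one class to them, and where a whole thing is asked for, a point or a joint stands for the part that bears it (a point fixed in the world has none). Each returns a list of dicts, best first, with "score" (0 to 1); they miss things now and then, are a little off and sometimes report something else, mostly with a low value. They report only what shows in the picture. A call takes as long as a camera call. They do not tell look-alikes from the thing itself.
- recognise(picture, query): "box" ([left, top, right, bottom] in pixels, round what is visible of it).
- outline_of(picture, query): "mask" (420x560 bool, what is visible of it) and "box" ([left, top, right, bottom] in pixels, round what is visible of it).
The state is a dict: "clock": time; "qpos": joint angles; "qd": joint speeds; "tau": joint torques, N m; "eef_pos": TCP position; "tool_rot": TCP orientation; "force": force on the tool from outside, world axes, zero at the start; "torque": the same for the moment, N m; "width": finger opening in mm.
Only numpy, scipy, OpenCV 4.12 (cv2) and the standard library are available. Lean on these libraries where they do the work, as an engineer would, in place of code of your own. Each camera call takes 0.05 s, during which the arm holds its last target.

## Task

The cooling-water reservoir has to be topped up. Lift the folded tab on its filler cap upright first, then unscrew the cap by that tab, anticlockwise, until you feel it come up against its stop, without forcing it or pulling while it still holds; lift it straight out and set it down gently and upright in the steel drip tray, and let go. Leave the wash bottle and the beaker where they stand.

Things in the scene. Friction and masses are not known exactly. Their poses are not given: they have to be found in the camera images.
- reservoir: white plastic box, 170 (its x) x 230 (its y) x 120 mm high, fixed to the bench; origin: centre of its underside, z up; its front, with window and blank display, faces its -x. A pump hump 62 mm wide and 19 mm high stands on top, centred at x +18, y +72 mm.
- filler (a point): point on the filler's axis (axes parallel to the reservoir's) level with the top of the grey collar ring round the cap, 124 mm above the bench; it lies at x -25, y -45 mm of the reservoir. The collar is 77 mm across and stands 4 mm above the reservoir's top.
- cap: grey filler cap, loose, 90 g (varies), held in the filler by a lug thread. Origin: centre of its underside, on its axis; z up; the folded tab points along its +x. Plug 39 mm across (49 mm over three lugs at its bottom) from 0 to 14 mm; flange 61 mm across from 14 to 20 mm, flush with the collar when shut, so it cannot be gripped itself. Set down, it stands on its plug.
- cap_top (a point): centre of the cap's flat top, 20 mm above its underside. The cap unscrews anticlockwise from above (yaw grows), against 0.02 to 0.15 N m. It comes free after 28 to 76 degrees, which differs each time and does not show outside, and some 10 degrees on (40 to 88 from the start) meets a hard stop, felt as a sharp rise of the moment to over 0.2 N m: there it lifts out. A springy gasket lifts it 2 to 3 mm when free. It is clear of the collar 22 mm up.
- tab (a joint): angle of the black T-shaped tab on the cap: 0 folded flat, 1.57 upright over the cap's axis (stop at 1.62). Stiff hinge, 0.06 N m: it stays where left. The pin crosses the cap's axis along the cap's y, 25.5 mm above the cap's underside. The tab's stem is 20 mm wide (along the pin), 7 mm thick; folded, it lies 1.5 mm above the cap and its end projects over the collar.
- tab_bar (a point): middle of the round cross bar at the tab's free end, 35 mm from the pin and 1 mm above it when folded: a bar 10 mm thick and 32 mm long along y (the pin's direction), its flat ends free to be pinched; folded, it clears the collar by 1.5 mm. x points away from the pin, z up when folded.
- tray: shallow steel drip tray, 120 (its x) x 100 (its y) x 14 mm with 3 mm walls and floor, fixed; origin: centre of its underside, z up.
- wash_bottle: bystander: squeeze wash bottle with red spout, 68 mm across and 215 mm high, its body centre 26 mm along its +y from its origin, at the bottom.
- beaker: bystander: glass beaker, 75 mm across and 95 mm high; origin: centre of its underside.
Not all that is in view belongs to the job. Of the things that look like the tray, the larger one is meant. There is more than one size of the cap; the job needs the larger.

How it is judged (in metres and radians):
On the way, in this order (a step that is already met when the one before it is completed fails the run):
1. the tab is raised upright while the cap is still in the filler (value of joint tab above 1.3 rad and z of cap in the frame of reservoir below 0.112 m), for 0.2 s.
2. the cap is unscrewed and lifted clear of the filler (z of cap in the frame of reservoir above 0.126 m), for 0.1 s.
At the end, for the whole second after the job is handed in: the cap stands upright (within 7 degrees) and at rest on the floor of the drip tray, its axis inside the tray (within 40 mm of the middle along the tray, 30 mm across), let go (z of cap in the frame of tray between 0 and 0.008 m and x of cap in the frame of tray between -0.04 and 0.04 m and y of cap in the frame of tray between -0.03 and 0.03 m and angle between cap's own z axis and vertical below 0.12 rad and linear speed of cap below 0.02 m/s); the robot touches nothing.
It fails at once if the cap is forced in the filler (turned hard against a stop, pulled while it holds, or pressed): more than 32 N between cap and reservoir (contact force between cap and reservoir above 32 N).
It fails at once if the arm or the fingers push the reservoir with more than 20 N (contact force between any of the arm, the fingers and reservoir above 20 N).
It fails at once if the cap is set down or dropped in the tray with more than 50 N (contact force between cap and tray above 50 N).
It fails at once if the wash bottle or the beaker is moved by more than 20 mm (distance of any of wash_bottle, beaker from where it was at the start of the episode above 0.02 m).
It also fails if it takes over 70 s, if anything falls off the work surface, if the arm or the gripper's body presses on something with over 40 N, if the wrist force passes 120 N, or if a joint passes its speed limit or range.

## Working session

There is one attempt and no reset: what is moved stays moved. The work goes in short steps, Python scripts to look and compute and a tool call to move; the robot and the scene stay as the last step left them, time stands still between calls to the robot, and variables do not carry over. Pictures are saved under pics/ and viewed, and the job is handed in when it is done.

Besides the shell and the picture viewer there is one more tool, called as name(argument=value, ...) on one line, values as JSON. send_rows: Moves the arm, as the interface text tells. Its arguments: {"type":"object","properties":{"rows":{"type":"array"}},"required":["rows"]}

```bash
mkdir -p pics; ls
python3 - <<'E'
from cell import *
import cv2
s=read_state();print(s, grip_depth)
for n in("scene","top"):
    p=get_image(n);cv2.imwrite(f"pics/{n}0.png",p["image"]);print(n,p["K"],p["dist"],p["R"],p["t"],p["shot"])
    for q in("reservoir","cap","tray","wash_bottle","beaker","tab"):
        print(q,[(d["box"],round(d["score"],2)) for d in recognise(p,q)])
E
```

```text
pics
{'clock': 0.0, 'qpos': array([ 1.20219734,  0.62934268,  0.03844403,  1.51836818, -0.02698812,
        0.99630356, -0.02000988]), 'qd': array([ 1.90731026e-04,  1.50498671e-04, -8.21046292e-04, -3.25359592e-04,
        1.17417396e-03,  5.04243671e-05,  1.14527663e-03]), 'tau': array([-6.83889739e-04, -5.63396502e+01,  1.22605160e+00, -1.93449014e+01,
        1.10638101e-02,  1.05546601e-02,  3.29620747e-06]), 'eef_pos': array([ 193.66163702, -619.82309522,  230.39131316]), 'tool_rot': array([-3.13968933e+00,  3.62299640e-05,  3.02793927e-01]), 'force': array([-0.1362741 , -0.01839427, -0.13511757]), 'torque': array([ 0.02154462, -0.06979781,  0.01942017]), 'width': 85.15257333353223} 18.700000000000003
scene [[420.75441852   0.         278.84156563]
 [  0.         420.75441852 208.09430784]
 [  0.           0.           1.        ]] [-0.08917658  0.          0.          0.          0.        ] [[ 0.82218453 -0.56906242  0.01343729]
 [-0.23149787 -0.35584906 -0.90541713]
 [ 0.52002051  0.74130926 -0.42431033]] [-401.70107642  184.74281979 1066.08847755] 1
reservoir [([246.8, 163.
[... 224 characters left out ...]
32]
 [  0.         381.05998813 208.43800936]
 [  0.           0.           1.        ]] [-0.07402776  0.          0.          0.          0.        ] [[ 0.0126129  -0.99971629  0.02020511]
 [-0.99646149 -0.01424599 -0.08283442]
 [ 0.08309876 -0.01908883 -0.99635848]] [ -29.25854971  449.686627   1026.13678414] 2
reservoir [([182.3, 115.5, 291.4, 209.6], 0.85)]
cap [([238.2, 166.5, 264.9, 190.5], 0.85), ([161.3, 172.2, 177.0, 190.5], 0.75)]
tray [([360.1, 279.8, 397.6, 321.7], 0.74), ([335.4, 166.1, 376.0, 211.2], 0.58)]
wash_bottle [([324.2, 88.1, 383.8, 132.2], 0.75)]
beaker [([367.7, 90.2, 402.5, 127.5], 0.8), ([182.8, 114.1, 292.4, 211.9], 0.7)]
tab [([240.0, 173.0, 253.0, 192.0], 0.51)]
```

View pics/scene0.png

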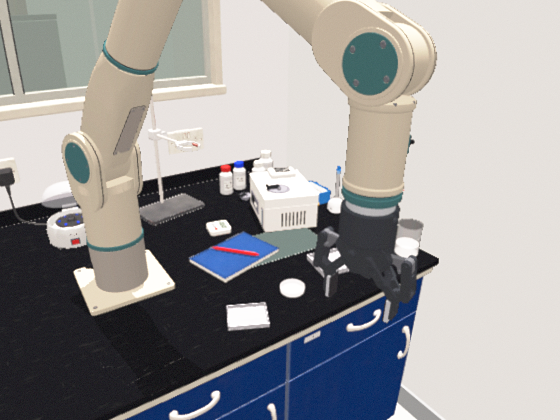

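View pics/top0.png

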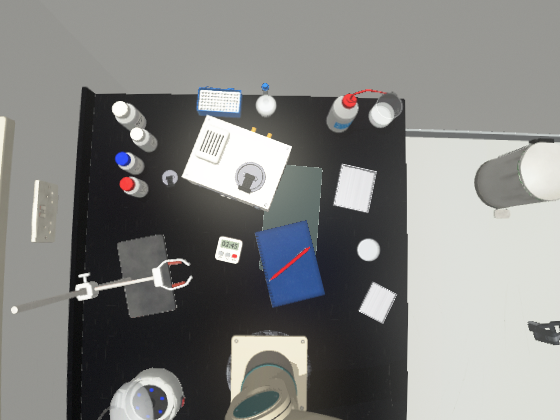

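Run:
```python
import cv2
i=cv2.imread("pics/top0.png")
cv2.imwrite("pics/c1.png",cv2.resize(i[80:230,150:420],None,fx=2.9,fy=2.9,interpolation=cv2.INTER_CUBIC))
cv2.imwrite("pics/c2.png",cv2.resize(i[150:205,225:280],None,fx=10,fy=10,interpolation=cv2.INTER_CUBIC))
```

```text
(no output)
```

View pics/c1.png

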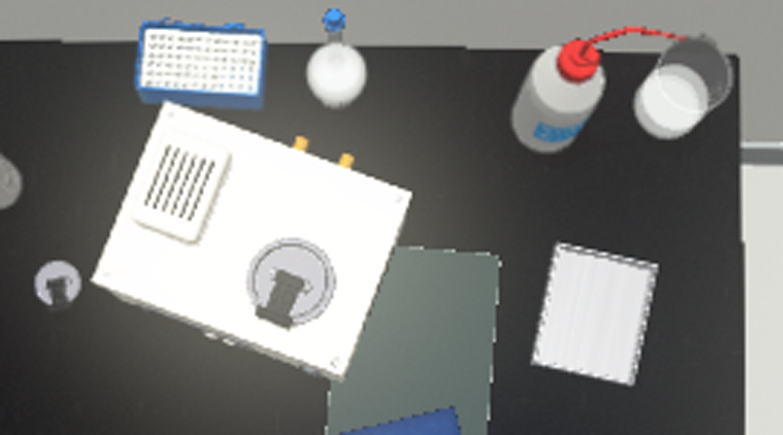

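View pics/c2.png

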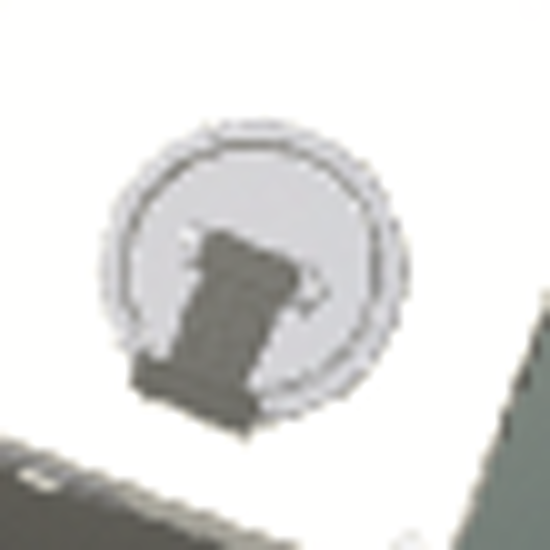

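```bash
cat > h.py <<'E'
from cell import *
import cv2, numpy as np
def world(p,uv,z=None,depth=None):
    "pixel(s) -> world, on plane z (mm) or by depth"
    uv=np.asarray(uv,float).reshape(-1,1,2)
    n=cv2.undistortPoints(uv,p["K"],np.array(p["dist"])).reshape(-1,2)
    d=np.c_[n,np.ones(len(n))]
    R=np.array(p["R"]);t=np.array(p["t"]);c=-R.T@t;w=d@R
    s=(z-c[2])/w[:,2] if z is not None else np.asarray(depth)
    return c+w*s[:,None]
def pix(p,X):
    R=np.array(p["R"]);r,_=cv2.Rodrigues(R)
    return cv2.projectPoints(np.asarray(X,float).reshape(-1,1,3),r,np.array(p["t"],float),p["K"],np.array(p["dist"]))[0].reshape(-1,2)
def cloud(p):
    v,u=np.mgrid[0:420,0:560]
    X=world(p,np.c_[u.ravel(),v.ravel()],depth=p["z_map"].ravel()).reshape(420,560,3)
    X[p["z_map"]<=0]=np.nan
    return X
E
python3 - <<'E'
from h import *
p=get_image("top");X=cloud(p)
for m in outline_of(p,"tray"):
    k=m["mask"]; 
    c,_=cv2.findContours(k.astype(np.uint8),cv2.RETR_EXTERNAL,cv2.CHAIN_APPROX_NONE)
    c=max(c,key=len).reshape(-1,2)
    W=world(p,c,z=12)[:,:2].astype(np.float32)
    print("tray",m["score"],m["box"],cv2.minAreaRect(W))
    print(" z med",np.nanmedian(X[k][:,2]))
for m in outline_of(p,"reservoir"):
    k=m["mask"]&(abs(X[...,2]-120)<8)
    P=X[k];print("res",m["score"],k.sum(),np.median(P[:,2]),cv2.minAreaRect(P[:,:2].astype(np.float32)))
for q in("cap","tab","filler","cap_top","tab_bar"):
  for m in outline_of(p,q):
    k=m["mask"];P=X[k]
    c,_=cv2.findContours(k.astype(np.uint8),cv2.RETR_EXTERNAL,cv2.CHAIN_APPROX_NONE)
    W=world(p,max(c,key=len).reshape(-1,2),z=124)[:,:2].astype(np.float32)
    print(q,m["score"],m["box"],np.nanmedian(P[:,2]),np.nanmean(world(p,np.argwhere(k)[:,::-1],z=124),0),cv2.minAreaRect(W),cv2.minEnclosingCircle(W))
for q in ("wash_bottle","beaker"):
  for m in outline_of(p,q):
    P=X[m["mask"]];print(q,m["score"],np.nanmin(P,0),np.nanmax(P,0))
s=get_image("scene")
for q in ("cap","tab","tab_bar","wash_bottle"):
    print(q,[(d["box"],round(d["score"],2)) for d in recognise(s,q)])
cv2.imwrite("pics/c3.png",cv2.resize(s["image"][155:240,235:335],None,fx=7,fy=7,interpolation=cv2.INTER_CUBIC))
E
```

```text
tray 0.77 [335.1, 164.8, 375.1, 213.4] ((512.1605224609375, -231.54579162597656), (105.68021392822266, 124.24381256103516), 78.70699310302734)
 z med 3.229301952571177
tray 0.76 [359.1, 279.1, 394.8, 323.5] ((195.94151306152344, -294.70404052734375), (79.43000793457031, 91.76275634765625), 63.86907196044922)
 z med 2.4849963265307906
res 0.7 4651 120.08933336940333 ((558.8472290039062, 86.6822509765625), (228.55007934570312, 171.4043426513672), 70.10193634033203)
cap 0.89 [237.8, 167.2, 264.4, 191.3] 124.8898838757699 [516.94009651  55.32245668 124.        ] ((514.8358764648438, 55.48827362060547), (67.73380279541016, 59.55902099609375), 0.9856498837471008) ((515.4067993164062, 55.68162155151367), 34.74006652832031)
cap 0.65 [161.4, 171.9, 177.6, 189.1] 15.477496221643833 [513.95506781 253.82463706 124.        ] ((514.5550537109375, 253.2232208251953), (43.174156188964844, 38.486122131347656), 46.46656799316406) ((512.4808959960938, 254.90785217285156), 22.23877716064453)
tab 0.68 [239.0, 171.2, 253.4, 193.9] 133.13859622284417 [504.10772896  61.59407848 124.        ] ((505.561218261
[... 1512 characters left out ...]
79347608497 [505.28596884  61.45546743 124.        ] ((505.5618591308594, 60.59646987915039), (26.724136352539062, 46.30860900878906), 68.79137420654297) ((504.9347839355469, 60.42998123168945), 24.041288375854492)
wash_bottle 0.95 [ 671.77100992 -304.73203603 -298.06748804] [ 901.57943187 -153.217893    212.39616994]
wash_bottle 0.4 [440.16436515 -46.43846386  -4.78049531] [713.87951207 226.24290006 143.83605386]
beaker 0.65 [ 686.10697889 -377.55286699   -3.93326036] [ 769.28184902 -273.0986291    98.21396637]
cap [([240.3, 196.6, 249.0, 201.0], 0.38)]
tab [([265.6, 182.1, 279.2, 193.3], 0.6)]
tab_bar [([264.9, 185.7, 276.5, 190.7], 0.37)]
wash_bottle [([395.7, 218.1, 420.6, 258.1], 0.31)]
```

View pics/c3.png

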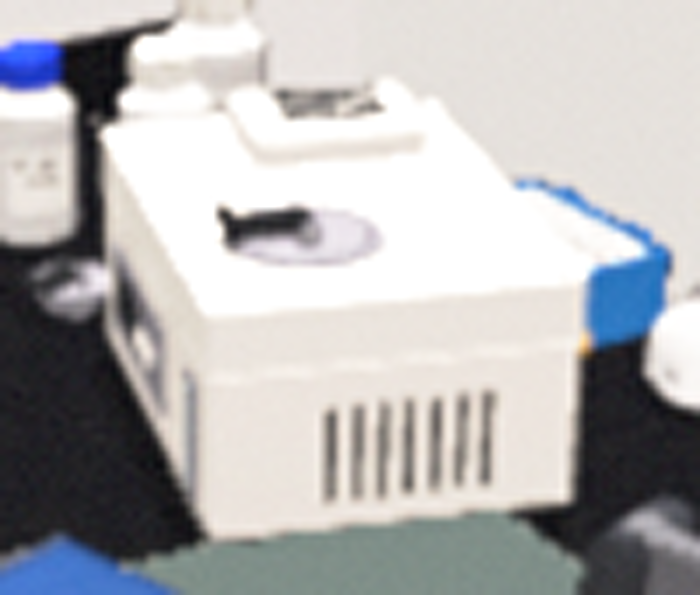

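```bash
cat > ov.py <<'E'
from h import *
def overlay(p,fn,crop,f,o,th,tabyaw):
    x0,y0,x1,y1=crop
    im=cv2.resize(p["image"][y0:y1,x0:x1],None,fx=f,fy=f,interpolation=cv2.INTER_CUBIC)
    def dr(X,col,closed=True):
        q=(pix(p,X)-[x0,y0]+0.5)*f
        cv2.polylines(im,[np.round(q).astype(int)],closed,col,1)
    a=np.linspace(0,2*np.pi,60)
    def loc(P,yaw,o):
        P=np.asarray(P,float);c,s=np.cos(yaw),np.sin(yaw)
        return np.c_[P[:,0]*c-P[:,1]*s+o[0],P[:,0]*s+P[:,1]*c+o[1],P[:,2]+o[2]]
    for r,col in((38.5,(0,0,255)),(30.5,(0,255,0))):
        dr(loc(np.c_[r*np.cos(a),r*np.sin(a),0*a+124],0,[*o,0]),col)
    X=[[40,16,130.5],[40,-16,130.5],[30,-16,130.5],[30,16,130.5]]
    dr(loc(X,tabyaw,[*o,0]),(255,0,0))
    dr(loc([[0,10,133],[30,10,133],[30,-10,133],[0,-10,133]],tabyaw,[*o,0]),(255,0,255))
    R=[[-85,-115,120],[85,-115,120],[85,115,120],[-85,115,120]]
    c,s=np.cos(th),np.sin(th);fx,fy=-25,-45
    oo=[o[0]-(fx*c-fy*s),o[1]-(fx*s+fy*c),0]
    dr(loc(R,th,oo),(0,165,255))
    cv2.imwrite(fn,im);return oo
E
python3 - <<'E'
from ov import *
p=get_image("top");s=get_image("scene")
th=np.radians(-19.9)
print(overlay(p,"pics/o1.png",(175,105,305,220),5.5,(520,52.9),th,th+np.pi))
print(overlay(s,"pics/o2.png",(235,155,335,240),7,(520,52.9),th,th+np.pi))
X=cloud(p);import sys
for b in ((150,255,200,300),(70,270,100,310)):
    Y=X[b[1]:b[3],b[0]:b[2]].reshape(-1,3);Y=Y[Y[:,2]>30];print(b,np.nanpercentile(Y,[1,50,99],axis=0))
E
```

```text
[np.float64(558.8242829348477), np.float64(86.70347696014261), 0]
[np.float64(558.8242829348477), np.float64(86.70347696014261), 0]
(150, 255, 200, 300) [[259.73475345 164.24985382 255.66278283]
 [283.47564238 219.23696258 265.54996396]
 [321.14229155 247.23256444 269.19995451]]
(70, 270, 100, 310) [[172.3393649  359.77337721  32.47426806]
 [252.86026484 386.92978968 264.02416013]
 [286.20750753 531.98343828 331.32735503]]
```

View pics/o1.png

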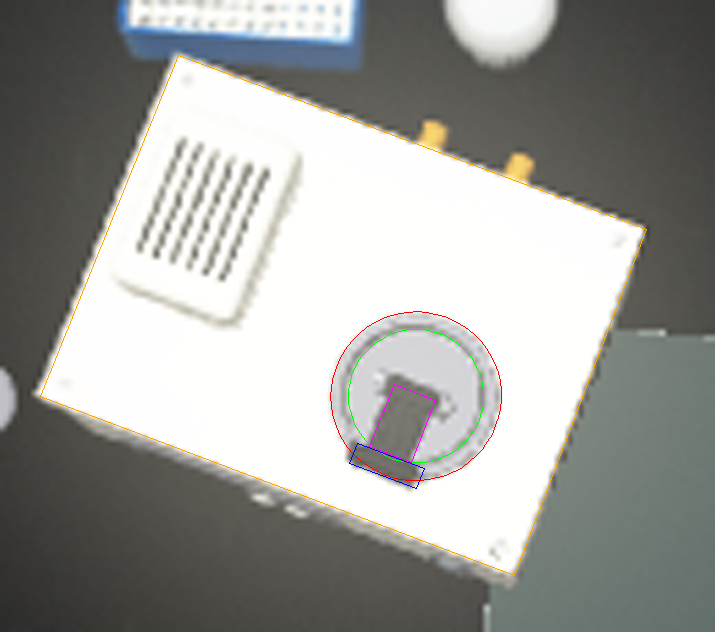

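View pics/o2.png

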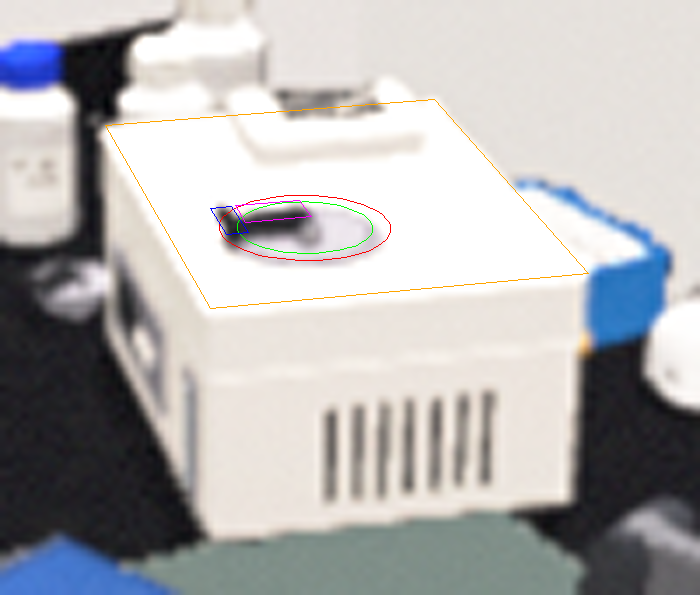

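send_rows(rows=[[1, 0.027, -0.031, -0.002, 0], [1, 0.027, -0.031, -0.002, 0], [1, 0.027, -0.031, -0.002, 0], [1, 0.027, -0.031, -0.002, 0], [1, 0.027, -0.031, -0.002, 0], [1, 0.027, -0.031, -0.002, 0]])

```text
clock: 2.05
eef_pos: [289.1, -398.5, 240.4]
tool_rot: [3.134, 0.006, 0.285]
force: [0.9, 0.8, -1.1]
width: 85.7
```

```bash
cat > st.py <<'E'
from cell import *;import numpy as np
np.set_printoptions(suppress=True,precision=3)
s=read_state()
for k in("clock","qpos","eef_pos","tool_rot","force","torque","width"):print(k,np.array(s[k]))
E
python3 st.py
```

```text
clock 2.05
qpos [ 0.854  0.39   0.037  1.941 -0.008  0.806 -0.392]
eef_pos [ 289.109 -398.455  240.392]
tool_rot [3.134 0.006 0.285]
force [ 0.907  0.797 -1.066]
torque [-0.009 -0.055  0.018]
width 85.69357715695077
```

send_rows(rows=[[1, 0.026, -0.032, 0, 0], [1, 0.026, -0.032, 0, 0], [1, 0.026, -0.032, 0, 0], [1, 0.026, -0.032, 0, 0], [1, 0.026, -0.032, 0, 0], [1, 0.026, -0.032, 0, 0], [1, 0.026, -0.032, 0, 0], [1, 0.026, -0.032, 0, 0], [1, 0.026, -0.032, 0, 0], [1, 0.026, -0.032, 0, 0]])

```text
clock: 2.88
eef_pos: [449.4, -13.6, 240.4]
tool_rot: [3.127, -0.003, 0.283]
force: [1.3, -1.0, 0.3]
width: 85.6
```

send_rows(rows=[[0.35, 0, 0, 0, 0.12], [0.35, 0, 0, 0, 0.12], [0.35, 0, 0, 0, 0.12], [0.35, 0, 0, 0, 0.12], [0.35, 0, 0, 0, 0.12], [0.35, 0, 0, 0, 0]])

```text
clock: 3.38
eef_pos: [455.0, 0.5, 241.7]
tool_rot: [3.14, -0.016, -0.324]
force: [-1.2, -0.1, -0.2]
width: 57.5
```

```bash
python3 st.py
```

```text
clock 3.3833
qpos [-0.124  0.332  0.073  2.038 -0.023  0.758 -1.933]
eef_pos [455.004   0.515 241.695]
tool_rot [ 3.14  -0.016 -0.324]
force [-1.163 -0.138 -0.241]
torque [ 0.006  0.025 -0.007]
width 57.535855540919854
```

```bash
cat > go.py <<'E'
import sys;from cell import *;import numpy as np
from scipy.spatial.transform import Rotation as R
np.set_printoptions(suppress=True,precision=3)
s=read_state();r=R.from_euler("xyz",s["tool_rot"]).as_matrix()
t=np.array([float(v) for v in sys.argv[1:4]])
print("pos",s["eef_pos"],"rot",s["tool_rot"],"f",s["force"],"m",s["torque"],"w",s["width"],"q",s["qpos"])
print("tool delta mm",r.T@(t-s["eef_pos"]))
E
python3 go.py 487 65 160
```

```text
pos [455.004   0.515 241.695] rot [ 3.14  -0.016 -0.324] f [-1.163 -0.138 -0.241] m [ 0.006  0.025 -0.007] w 57.535855540919854 q [-0.124  0.332  0.073  2.038 -0.023  0.758 -1.933]
tool delta mm [  8.485 -71.455  81.721]
```

send_rows(rows=[[0.1, 0.002, -0.024, 0.0, 0.023], [0.1, 0.002, -0.024, 0.02, 0], [0.1, 0.002, -0.023, 0.02, 0], [0.1, 0.002, 0, 0.02, 0], [0.1, 0, 0, 0.02, 0], [0.1, 0, 0, 0, 0], [0.1, 0, 0, 0, 0]])

```text
clock: 3.97
eef_pos: [492.0, 67.4, 161.4]
tool_rot: [-3.139, -0.024, -0.326]
force: [0.2, 0.1, 1.1]
width: 47.2
```

```bash
python3 go.py 487 65 140
python3 - <<'E'
from h import *
for n in("scene","top"):
    p=get_image(n);x,y=pix(p,[487,65,150])[0].astype(int);print(x,y)
    cv2.imwrite(f"pics/{n}1.png",cv2.resize(p["image"][y-45:y+45,x-60:x+60],None,fx=6,fy=6,interpolation=cv2.INTER_CUBIC))
E
```

```text
pos [491.973  67.404 161.361] rot [-3.139 -0.024 -0.326] f [0.154 0.078 1.134] m [0.072 0.055 0.01 ] w 47.22287386652016 q [-0.234  0.506  0.05   2.032 -0.027  0.582 -2.066]
tool delta mm [-4.444  3.93  21.251]
267 180
244 188
```

View pics/scene1.png

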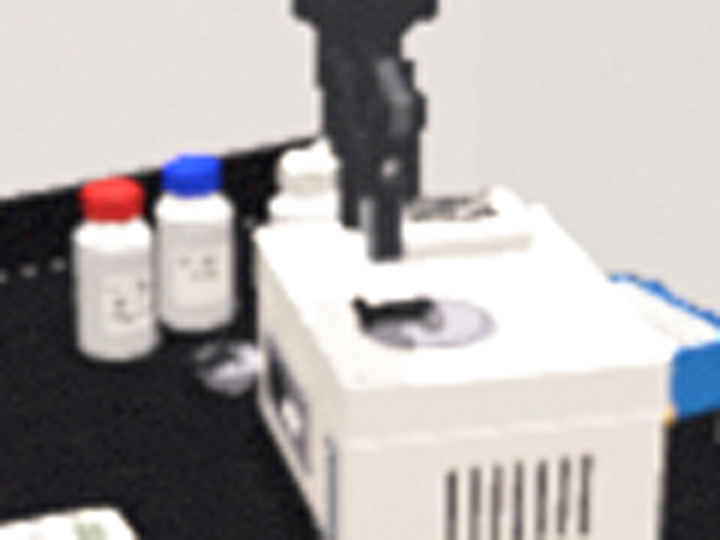

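View pics/top1.png

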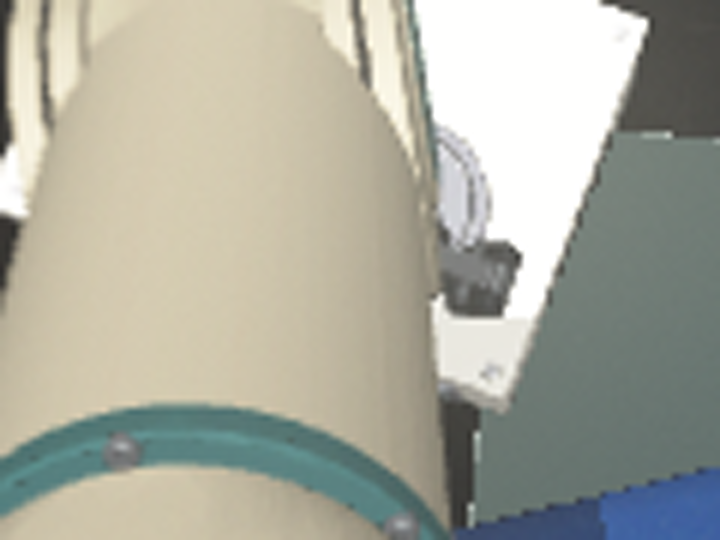

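send_rows(rows=[[0.1, -0.004, 0.004, 0.008, 0.02], [0.1, 0, 0, 0.008, 0], [0.1, 0, 0, 0, 0], [0.1, 0, 0, 0, 0]])

```text
clock: 4.4
eef_pos: [490.4, 63.6, 149.8]
tool_rot: [-3.134, -0.032, -0.348]
force: [-0.1, -0.7, -0.1]
width: 46.9
```

```bash
python3 go.py 487 65 130
python3 - <<'E'
from h import *
s=read_state()
p=get_image("scene");x,y=pix(p,[487,65,150])[0].astype(int);print(x,y,"tcp px",pix(p,s["eef_pos"]))
X=cloud(p)
cv2.imwrite(f"pics/scene2.png",cv2.resize(p["image"][y-25:y+25,x-30:x+30],None,fx=12,fy=12,interpolation=cv2.INTER_CUBIC))
np.set_printoptions(suppress=True,precision=0,linewidth=200)
print(X[y-10:y+16,x-10:x+14,2])
E
```

```text
pos [490.351  63.648 149.795] rot [-3.134 -0.032 -0.348] f [-0.132 -0.653 -0.092] m [ 0.038 -0.008 -0.045] w 46.895573350957434 q [-0.23   0.52   0.053  2.057 -0.033  0.535 -2.074]
tool delta mm [-4.24   0.023 19.671]
267 180 tcp px [[268.28506377 180.03468583]]
[[ 76.  77.  75.  75.  74.  73. 175. 177. 175. 196. 203. 204. 205. 204. 204. 204. 203. 203.  nan 203. 137. 135. 137. 137.]
 [ 74.  72.  74.  73.  73.  72. 173. 172. 174. 194. 195. 202. 201. 200. 201. 199. 199. 199. 200. 200. 136. 135. 137. 137.]
 [ 69.  69.  68.  69.  68.  67. 170. 171. 171. 168. 192. 197. 199. 199. 198. 197. 196. 195. 136. 136. 136. 136. 136. 138.]
 [118. 117. 117. 115. 117. 119. 166. 164. 165. 164. 185. 186. 189. 187. 187. 187. 187. 137. 137. 136. 137. 136. 134. 138.]
 [120. 116. 118. 117. 118. 116. 162. 163. 165. 162. 182. 182. 185. 184. 184. 184. 184. 134. 134. 134. 135. 134. 132. 134.]
 [118. 118. 118. 114. 117. 117. 160. 158. 158. 161. 178. 180. 181. 180. 180.  nan 180. 131. 132. 131. 132. 132. 131. 130.]
 [119. 119. 118. 115. 116. 117. 157. 156. 156. 156. 177. 177. 178. 177. 179. 176. 178. 128. 129. 12
[... 1661 characters left out ...]
18. 117. 120. 122. 120. 119. 121. 122. 121. 122. 121. 121. 120. 122. 121. 122. 122.]
 [102. 108. 115. 117. 118. 118. 117. 118. 118. 118. 119. 120. 121. 121. 121. 119. 119. 120. 122. 122. 121. 122. 122. 121.]
 [101. 106. 113. 117. 119. 118. 118. 117. 116. 115. 118. 118. 119. 120. 122. 122. 120. 121. 122. 122. 122. 120. 122. 123.]
 [ 97. 104. 111. 116. 117. 117. 119. 117. 117. 116. 117. 117. 117. 118. 116. 120. 120. 120. 118. 119. 120. 119. 121. 119.]
 [ 95.  99. 107. 112. 117. 117. 117. 117. 116. 117. 118. 117. 117. 119. 117. 117. 117. 116. 117. 116. 118. 120. 117. 118.]
 [ 92.  96. 104. 108. 114. 117. 117. 119. 119. 116. 118. 118. 119. 116. 119. 117. 116. 116. 119. 115. 117. 118. 116. 119.]]
```

View pics/scene2.png

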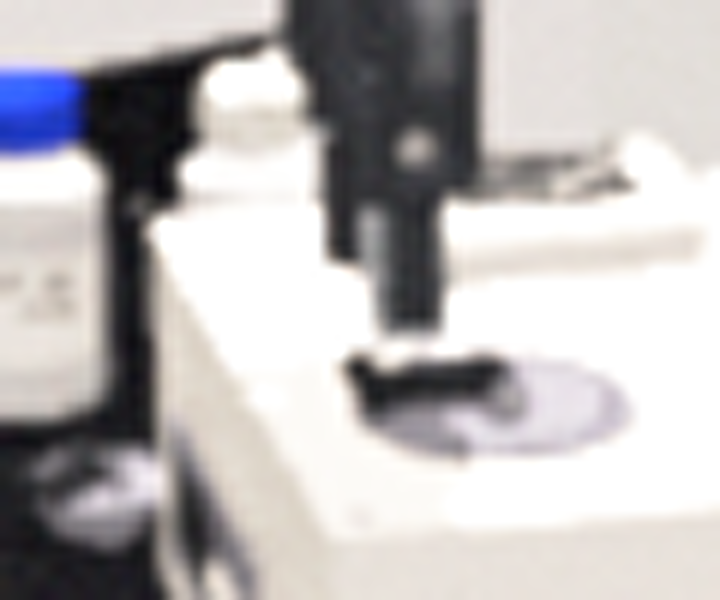

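send_rows(rows=[[0.1, -0.004, 0, 0.009, 0], [0.1, 0, 0, 0.009, 0]])

```text
clock: 4.62
eef_pos: [489.8, 65.3, 133.9]
tool_rot: [-3.13, -0.037, -0.348]
force: [-0.3, 0.1, -0.6]
width: 46.8
```

send_rows(rows=[[0.1, 0, 0, 0, 0], [0.1, 0, 0, 0, 0]])

```text
clock: 4.78
eef_pos: [489.8, 65.2, 133.1]
tool_rot: [-3.131, -0.037, -0.347]
force: [-0.1, -0.8, -0.6]
width: 46.8
```

```bash
python3 go.py 487 65 125
```

```text
pos [489.813  65.207 133.094] rot [-3.131 -0.037 -0.347] f [-0.073 -0.824 -0.625] m [ 0.032  0.063 -0.015] w 46.80906363293966 q [-0.231  0.546  0.05   2.076 -0.035  0.483 -2.076]
tool delta mm [-2.869  1.235  7.981]
```

send_rows(rows=[[0.1, -0.003, 0.001, 0.004, 0], [0.0, -0.001, 0, 0.003, 0], [0.0, 0, 0, 0, 0], [0.0, 0, 0, 0, 0]])

```text
clock: 5.12
eef_pos: [486.4, 65.7, 125.9]
tool_rot: [-3.13, -0.038, -0.347]
force: [-0.1, 0.7, 0.3]
width: 43.1
```

```bash
python3 go.py 487 65 125
```

```text
pos [486.428  65.651 125.859] rot [-3.13  -0.038 -0.347] f [-0.077  0.717  0.256] m [0.04  0.088 0.015] w 43.06929873060678 q [-0.232  0.556  0.049  2.091 -0.036  0.457 -2.077]
tool delta mm [0.726 0.428 0.882]
```

send_rows(rows=[[-0.13, 0, 0, 0.001, 0], [-0.17, 0, 0, 0.0, 0], [-0.17, 0, 0, 0, 0]])

```text
clock: 5.37
eef_pos: [486.7, 65.7, 124.9]
tool_rot: [-3.13, -0.038, -0.347]
force: [0.3, -0.2, 0.3]
width: 35.1
```

```bash
python3 go.py 487 65 125;python3 - <<'E'
from h import *
p=get_image("scene");x,y=pix(p,[487,65,150])[0].astype(int)
cv2.imwrite(f"pics/scene3.png",cv2.resize(p["image"][y-25:y+25,x-30:x+30],None,fx=12,fy=12,interpolation=cv2.INTER_CUBIC))
E
```

```text
pos [486.684  65.672 124.95 ] rot [-3.13  -0.038 -0.347] f [ 0.288 -0.223  0.266] m [-0.002  0.043 -0.057] w 35.0752268136612 q [-0.232  0.557  0.048  2.092 -0.036  0.455 -2.077]
tool delta mm [ 0.527  0.525 -0.036]
```

View pics/scene3.png

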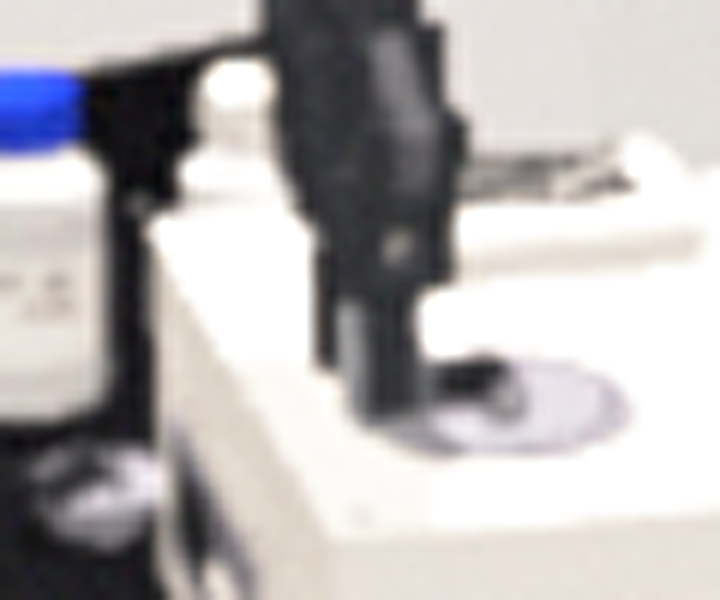

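send_rows(rows=[[-0.21, 0, 0, 0, 0], [-0.21, 0, 0, 0, 0]])

```text
clock: 5.58
eef_pos: [487.0, 66.3, 125.2]
tool_rot: [-3.129, -0.038, -0.346]
force: [0.0, -0.4, 1.0]
width: 33.6
```

send_rows(rows=[[-0.235, 0, 0, 0, 0], [-0.235, 0, 0, 0, 0]])

```text
clock: 5.75
eef_pos: [487.1, 66.7, 125.3]
tool_rot: [-3.129, -0.039, -0.346]
force: [0.4, -0.3, 0.5]
width: 32.4
```

```bash
python3 go.py 487 65 125
```

```text
pos [487.11   66.702 125.316] rot [-3.129 -0.039 -0.346] f [ 0.407 -0.292  0.468] m [ 0.01   0.033 -0.006] w 32.41791703718914 q [-0.232  0.557  0.047  2.091 -0.037  0.455 -2.077]
tool delta mm [0.461 1.642 0.314]
```

send_rows(rows=[[-0.26, 0, 0, 0, 0], [-0.26, 0, 0, 0, 0], [-0.28, 0, 0, 0, 0]])

```text
clock: 6.0
eef_pos: [487.2, 66.9, 125.4]
tool_rot: [-3.129, -0.039, -0.346]
force: [-0.3, 1.4, 0.6]
width: 30.7
```

```bash
python3 go.py 487 65 125
```

```text
pos [487.16   66.88  125.442] rot [-3.129 -0.039 -0.346] f [-0.325  1.429  0.65 ] m [0.175 0.087 0.022] w 30.670117538862854 q [-0.233  0.557  0.047  2.091 -0.037  0.455 -2.077]
tool delta mm [0.469 1.829 0.437]
```

send_rows(rows=[[-0.32, 0, 0, 0, 0], [-0.32, 0, 0, 0, 0]])

```text
clock: 6.17
eef_pos: [487.1, 66.9, 125.6]
tool_rot: [-3.129, -0.039, -0.346]
force: [-0.3, 0.4, -0.7]
width: 29.7
```

```bash
python3 go.py 487 65 125;python3 - <<'E'
from h import *
p=get_image("scene");x,y=pix(p,[487,65,150])[0].astype(int)
cv2.imwrite(f"pics/scene4.png",cv2.resize(p["image"][y-25:y+25,x-30:x+30],None,fx=12,fy=12,interpolation=cv2.INTER_CUBIC))
E
```

```text
pos [487.121  66.88  125.556] rot [-3.129 -0.039 -0.346] f [-0.296  0.449 -0.732] m [ 0.136  0.099 -0.014] w 29.701312367402263 q [-0.233  0.556  0.047  2.091 -0.037  0.455 -2.077]
tool delta mm [0.501 1.817 0.552]
```

View pics/scene4.png

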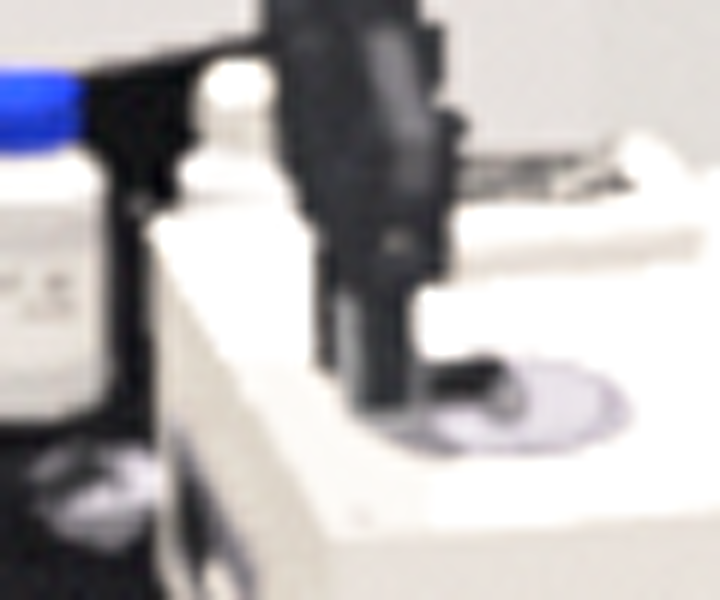

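send_rows(rows=[[-0.5, 0, 0, 0, 0], [-0.5, 0, 0, 0, 0], [-0.5, 0, 0, -0.0005, 0], [-0.5, 0.0005, 0, -0.003, 0], [-0.5, 0.0005, 0, -0.003, 0]])

```text
clock: 6.63
eef_pos: [487.6, 66.6, 131.3]
tool_rot: [-3.129, -0.038, -0.345]
force: [3.0, 1.2, -8.5]
width: 29.1
```

```bash
python3 go.py 488 65 131;python3 - <<'E'
from h import *
p=get_image("scene");x,y=pix(p,[487,65,150])[0].astype(int)
cv2.imwrite(f"pics/scene5.png",cv2.resize(p["image"][y-25:y+25,x-30:x+30],None,fx=12,fy=12,interpolation=cv2.INTER_CUBIC))
E
```

```text
pos [487.618  66.64  131.3  ] rot [-3.129 -0.038 -0.345] f [ 2.993  1.225 -8.499] m [ 0.312 -0.329  0.031] w 29.132564073803927 q [-0.233  0.547  0.048  2.084 -0.036  0.472 -2.076]
tool delta mm [0.902 1.418 0.316]
```

View pics/scene5.png

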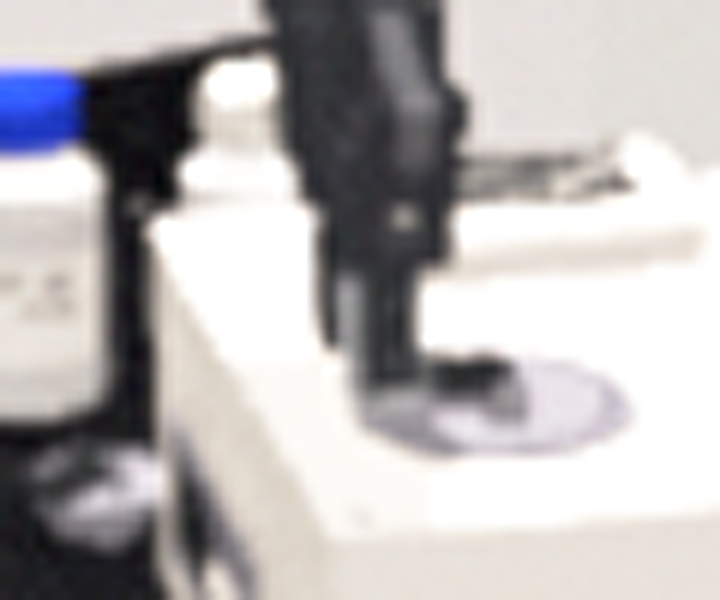

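send_rows(rows=[[-0.5, 0.0014, 0, -0.003, 0], [-0.5, 0.0014, 0, -0.003, 0], [-0.5, 0.0016, 0, -0.0027, 0], [-0.5, 0.0016, 0, -0.0027, 0]])

```text
clock: 7.02
eef_pos: [492.0, 64.8, 142.3]
tool_rot: [-3.13, -0.035, -0.345]
force: [3.1, 0.8, -8.9]
width: 28.5
```

```bash
python3 go.py 488 65 131;python3 - <<'E'
from h import *
p=get_image("scene");x,y=pix(p,[487,65,150])[0].astype(int)
cv2.imwrite(f"pics/scene6.png",cv2.resize(p["image"][y-25:y+25,x-30:x+30],None,fx=12,fy=12,interpolation=cv2.INTER_CUBIC))
E
```

```text
pos [492.042  64.81  142.273] rot [-3.13  -0.035 -0.345] f [ 3.107  0.833 -8.945] m [ 0.469 -0.285 -0.198] w 28.47916727454769 q [-0.227  0.533  0.049  2.062 -0.035  0.512 -2.071]
tool delta mm [-4.257  1.312 11.119]
```

View pics/scene6.png

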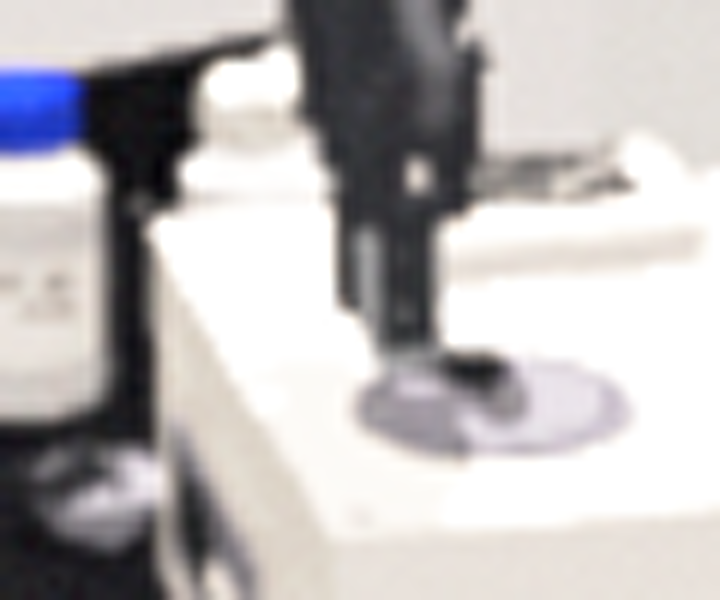

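send_rows(rows=[[-0.5, 0.0019, 0, -0.0024, 0], [-0.5, 0.0019, 0, -0.0024, 0], [-0.5, 0.0023, 0, -0.002, 0], [-0.5, 0.0023, 0, -0.002, 0], [-0.5, 0.0026, 0, -0.0016, 0], [-0.5, 0.0026, 0, -0.0016, 0]])

```text
clock: 7.57
eef_pos: [503.3, 60.0, 156.2]
tool_rot: [-3.132, -0.031, -0.343]
force: [1.4, 2.3, -8.9]
width: 26.7
```

```bash
python3 go.py 488 65 131
```

```text
pos [503.308  59.993 156.165] rot [-3.132 -0.031 -0.343] f [ 1.45   2.281 -8.95 ] m [0.326 0.108 0.261] w 26.712445011981117 q [-0.213  0.523  0.049  2.019 -0.033  0.569 -2.058]
tool delta mm [-16.868   0.676  24.652]
```

send_rows(rows=[[-0.5, 0.0028, 0, -0.0006, 0], [-0.5, 0.0028, 0, -0.0006, 0], [-0.5, 0.003, 0, -0.0003, 0], [-0.5, 0.003, 0, -0.0003, 0]])

```text
clock: 7.9
eef_pos: [508.0, 58.3, 158.4]
tool_rot: [-3.135, -0.017, -0.341]
force: [-5.5, 4.0, -2.0]
width: 26.5
```

```bash
python3 go.py 488 65 131;python3 - <<'E'
from h import *
p=get_image("scene");x,y=pix(p,[487,65,150])[0].astype(int)
cv2.imwrite(f"pics/scene7.png",cv2.resize(p["image"][y-25:y+25,x-30:x+30],None,fx=12,fy=12,interpolation=cv2.INTER_CUBIC))
E
```

```text
pos [508.046  58.305 158.365] rot [-3.135 -0.017 -0.341] f [-5.462  3.985 -1.977] m [0.928 1.347 0.211] w 26.463111084293292 q [-0.201  0.529  0.044  1.993 -0.035  0.602 -2.046]
tool delta mm [-21.589   0.574  27.002]
```

View pics/scene7.png

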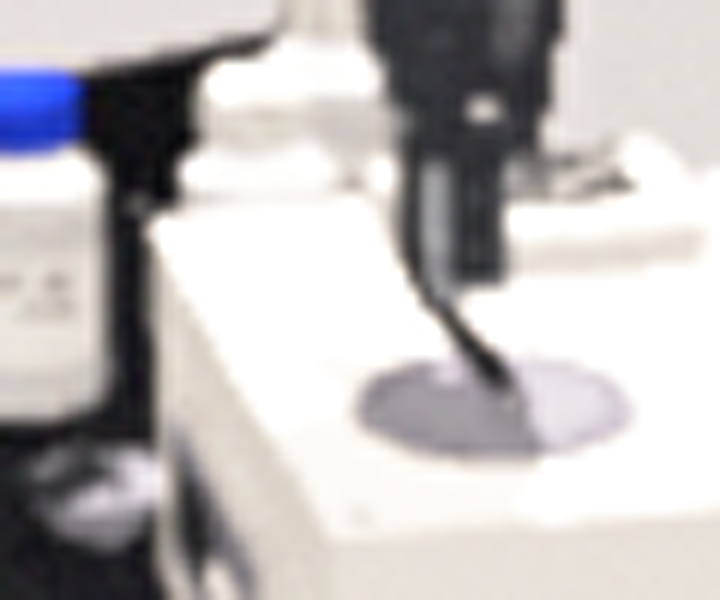

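send_rows(rows=[[0.3, 0, 0, 0, 0], [0.3, 0, 0, 0, 0], [0.3, 0, 0, 0, 0], [0.3, 0, 0, -0.012, 0], [0.3, 0, 0, -0.012, 0], [0.3, 0, 0, -0.012, 0]])

```text
clock: 8.45
eef_pos: [512.0, 54.1, 197.1]
tool_rot: [-3.135, -0.025, -0.347]
force: [0.0, -0.6, 0.3]
width: 55.3
```

```bash
python3 go.py 477 70 185;python3 - <<'E'
from h import *
p=get_image("scene");x,y=pix(p,[487,65,150])[0].astype(int)
cv2.imwrite(f"pics/scene8.png",cv2.resize(p["image"][y-25:y+25,x-30:x+30],None,fx=12,fy=12,interpolation=cv2.INTER_CUBIC))
E
```

```text
pos [512.012  54.136 197.092] rot [-3.135 -0.025 -0.347] f [ 0.02  -0.564  0.33 ] m [-0.039  0.022 -0.007] w 55.291197429605376 q [-0.203  0.471  0.055  1.954 -0.029  0.692 -2.05 ]
tool delta mm [-38.614  -2.955  11.134]
```

View pics/scene8.png

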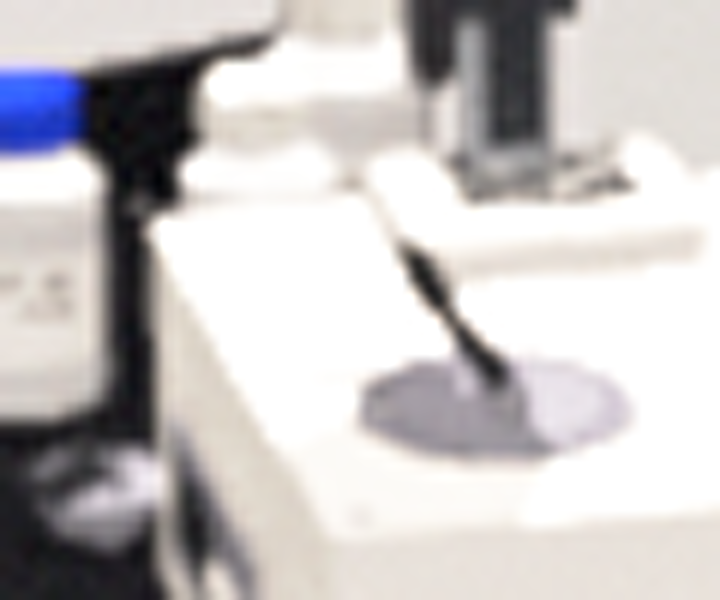

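send_rows(rows=[[-1, -0.014, -0.001, 0, 0], [-1, -0.013, -0.001, 0, 0], [-1, -0.012, -0.001, 0, 0], [-1, 0, 0, 0.012, 0], [-1, 0, 0, 0.012, 0], [-1, 0, 0, 0.01, 0], [-1, 0, 0, 0, 0]])

```text
clock: 9.08
eef_pos: [481.4, 69.5, 166.3]
tool_rot: [-3.128, -0.043, -0.351]
force: [1.0, 0.7, 0.1]
width: -0.1
```

```bash
python3 go.py 477.4 70.2 152
```

```text
pos [481.402  69.452 166.272] rot [-3.128 -0.043 -0.351] f [1.002 0.661 0.105] m [ 0.001  0.006 -0.019] w -0.06363997739508745 q [-0.248  0.478  0.055  2.073 -0.027  0.547 -2.098]
tool delta mm [-4.625  0.865 14.076]
```

send_rows(rows=[[-1, -0.005, 0, 0.007, 0], [-1, 0, 0, 0.007, 0], [-1, 0, 0, 0, 0]])

```text
clock: 9.33
eef_pos: [477.4, 71.0, 151.9]
tool_rot: [-3.128, -0.044, -0.351]
force: [0.3, -1.0, 0.3]
width: -0.1
```

```bash
python3 go.py 506 60 152;python3 - <<'E'
from h import *
p=get_image("scene");x,y=pix(p,[487,65,150])[0].astype(int)
cv2.imwrite(f"pics/scene9.png",cv2.resize(p["image"][y-25:y+25,x-30:x+30],None,fx=12,fy=12,interpolation=cv2.INTER_CUBIC))
E
```

```text
pos [477.446  71.024 151.851] rot [-3.128 -0.044 -0.351] f [ 0.301 -0.979  0.274] m [-0.003  0.019 -0.056] w -0.1143458315612847 q [-0.252  0.498  0.053  2.097 -0.028  0.502 -2.103]
tool delta mm [30.58   0.553  1.204]
```

View pics/scene9.png

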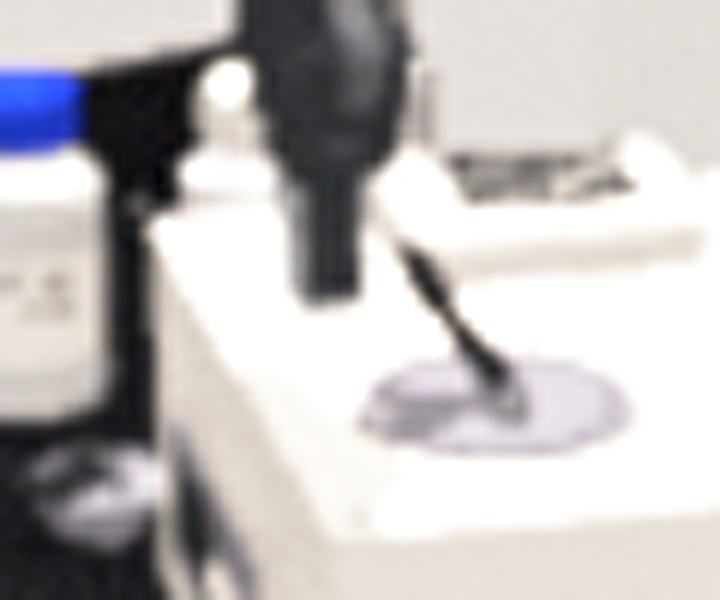

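send_rows(rows=[[-1, 0.005, 0, 0.0002, 0], [-1, 0.005, 0, 0.0002, 0], [-1, 0.004, 0, 0.0002, 0], [-1, 0.004, 0, 0.0002, 0], [-1, 0.003, 0, 0, 0], [-1, 0.003, 0, 0, 0]])

```text
clock: 9.88
eef_pos: [500.1, 62.4, 153.7]
tool_rot: [-3.129, -0.041, -0.351]
force: [-2.5, 1.3, 1.4]
width: 0.1
```

```bash
python3 go.py 506 60 152;python3 - <<'E'
from h import *
p=get_image("scene");x,y=pix(p,[487,65,150])[0].astype(int)
cv2.imwrite(f"pics/scene10.png",cv2.resize(p["image"][y-25:y+25,x-30:x+30],None,fx=12,fy=12,interpolation=cv2.INTER_CUBIC))
E
```

```text
pos [500.076  62.365 153.699] rot [-3.129 -0.041 -0.351] f [-2.526  1.273  1.417] m [0.124 0.523 0.021] w 0.11118531648208435 q [-0.22   0.52   0.049  2.038 -0.029  0.543 -2.076]
tool delta mm [6.302 0.21  1.954]
```

View pics/scene10.png

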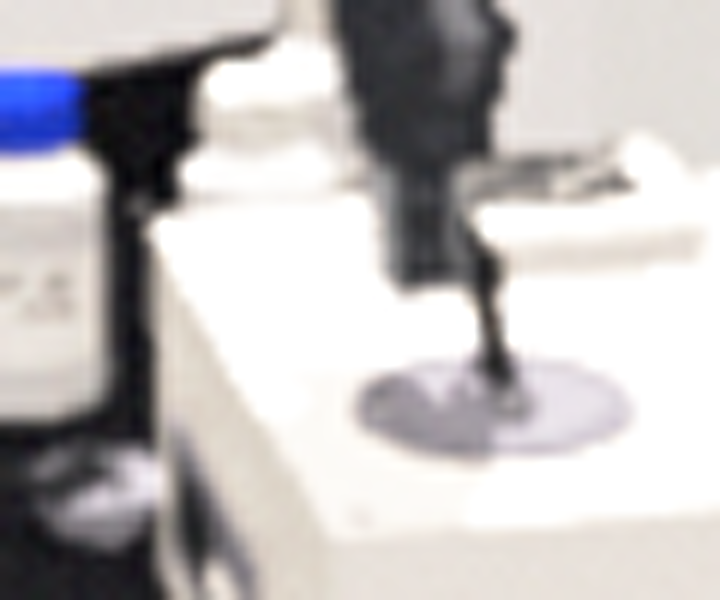

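send_rows(rows=[[-1, 0.002, 0, 0.0005, 0], [-1, 0.002, 0, 0.0005, 0]])

```text
clock: 10.1
eef_pos: [505.3, 60.5, 153.1]
tool_rot: [-3.128, -0.042, -0.352]
force: [-2.8, 1.0, 1.1]
width: 0.2
```

send_rows(rows=[[-1, 0.0015, 0, 0, 0], [-1, 0.001, 0, 0, 0]])

```text
clock: 10.27
eef_pos: [508.3, 59.3, 153.1]
tool_rot: [-3.128, -0.043, -0.352]
force: [-1.5, 0.7, 1.6]
width: 0.1
```

```bash
python3 go.py 506 60 152;python3 - <<'E'
from h import *
p=get_image("scene");x,y=pix(p,[487,65,150])[0].astype(int)
cv2.imwrite(f"pics/scene11.png",cv2.resize(p["image"][y-25:y+25,x-30:x+30],None,fx=12,fy=12,interpolation=cv2.INTER_CUBIC))
E
```

```text
pos [508.282  59.262 153.092] rot [-3.128 -0.043 -0.352] f [-1.454  0.659  1.558] m [0.087 0.471 0.038] w 0.11252122517975445 q [-0.211  0.528  0.048  2.021 -0.028  0.549 -2.068]
tool delta mm [-2.441  0.107  0.988]
```

View pics/scene11.png

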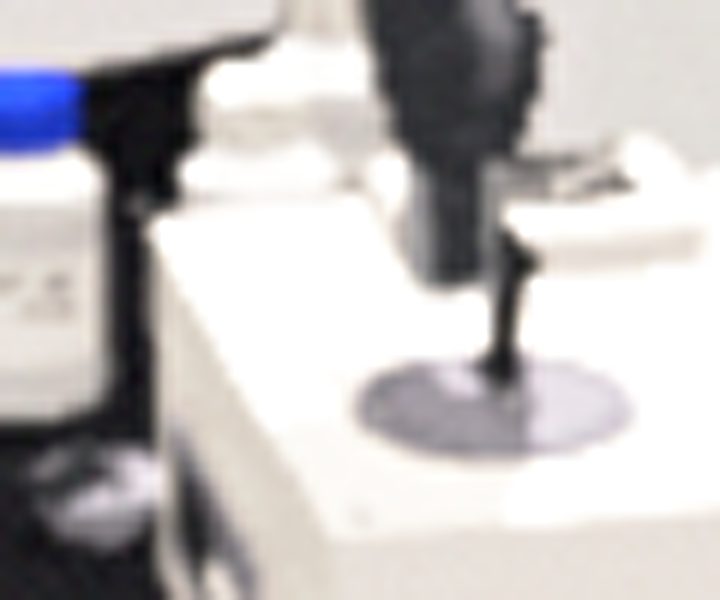

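Run:
```python
from h import *
p=get_image("scene");O=np.array([520.6,54.6,0]);tx=np.array([.94,-.34,0])
for a in (70,80,90,93):
    a=np.radians(a)
    q=[O+[0,0,129.5], O+[0,0,129.5]-tx*(35*np.cos(a)-np.sin(a))+[0,0,35*np.sin(a)+np.cos(a)]]
    print((pix(p,q)-[267-30,180-25])*12+6)
m=outline_of(p,"tab")
for d in m: print(d["score"],(np.array(d["box"])-[237,155,237,155])*12)
```

```text
[[496.63753766 366.54946634]
 [457.02007706 250.91524085]]
[[496.63753766 366.54946634]
 [479.28995028 244.01316137]]
[[496.63753766 366.54946634]
 [502.05656191 240.88681064]]
[[496.63753766 366.54946634]
 [508.87632261 240.70144547]]
```

send_rows(rows=[[-1, -0.008, 0, 0, 0], [-1, 0, 0, -0.015, 0], [-1, 0, 0, -0.015, 0], [0.2, 0, 0, -0.008, 0], [0.2, 0.008, 0, 0, 0], [0.2, 0.008, 0, 0, 0], [0.2, 0, 0, 0, 0]])

```text
clock: 11.0
eef_pos: [515.5, 57.1, 192.6]
tool_rot: [-3.126, -0.048, -0.35]
force: [0.5, -0.5, -0.1]
width: 48.0
```

```bash
python3 go.py 521 54.5 150
```

```text
pos [515.462  57.142 192.568] rot [-3.126 -0.048 -0.35 ] f [ 0.493 -0.454 -0.119] m [ 0.068  0.035 -0.014] w 47.99073892773764 q [-0.21   0.473  0.055  1.971 -0.025  0.65  -2.063]
tool delta mm [ 4.058  1.242 42.798]
```

send_rows(rows=[[0.2, 0.004, 0.001, 0.0, 0], [0.2, 0, 0, 0.012, 0], [0.2, 0, 0, 0, 0]])

```text
clock: 11.25
eef_pos: [520.7, 53.8, 179.2]
tool_rot: [-3.127, -0.048, -0.352]
force: [-0.6, -0.2, -0.3]
width: 51.2
```

```bash
python3 go.py 521 54.5 150;python3 - <<'E'
from h import *
p=get_image("scene");x,y=pix(p,[507,60,160])[0].astype(int)
cv2.imwrite(f"pics/scene12.png",cv2.resize(p["image"][y-25:y+25,x-30:x+30],None,fx=12,fy=12,interpolation=cv2.INTER_CUBIC))
E
```

```text
pos [520.722  53.845 179.169] rot [-3.127 -0.048 -0.352] f [-0.65  -0.165 -0.319] m [ 0.001  0.058 -0.056] w 51.19841298347035 q [-0.201  0.499  0.053  1.971 -0.026  0.623 -2.056]
tool delta mm [-1.358 -0.273 29.145]
```

View pics/scene12.png

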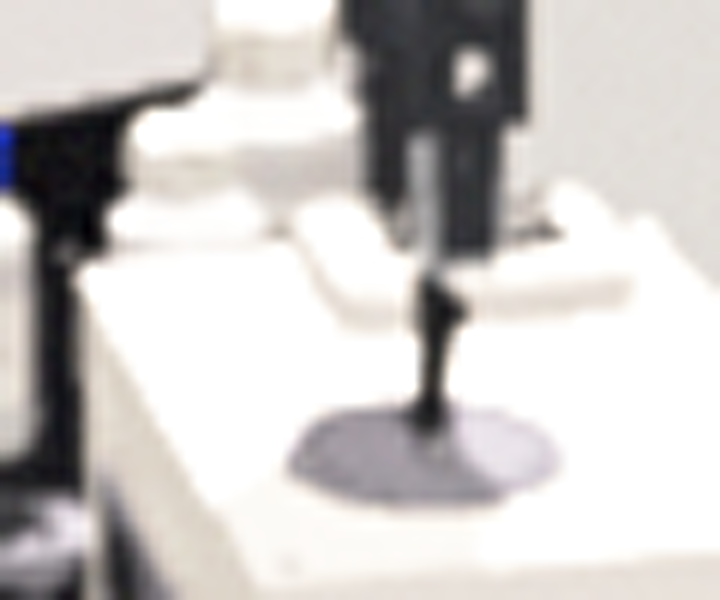

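send_rows(rows=[[0.1, -0.001, 0, 0.008, 0], [0.1, 0, 0, 0.008, 0], [0.1, 0, 0, 0.008, 0], [0.1, 0, 0, 0.003, 0], [0.1, 0, 0, 0, 0]])

```text
clock: 11.72
eef_pos: [522.0, 53.7, 150.1]
tool_rot: [-3.126, -0.049, -0.352]
force: [-0.0, 0.1, -0.3]
width: 47.1
```

```bash
python3 go.py 521 54.5 150
```

```text
pos [521.974  53.743 150.146] rot [-3.126 -0.049 -0.352] f [-0.021  0.132 -0.321] m [-0.027  0.115 -0.01 ] w 47.06742380828603 q [-0.197  0.546  0.049  1.995 -0.029  0.552 -2.054]
tool delta mm [-1.181 -0.373  0.094]
```

Now close gently on the bar ends, letting the arm centre itself.

send_rows(rows=[[-0.13, -0.001, 0, 0, 0], [-0.17, 0, 0, 0, 0], [-0.2, 0, 0, 0, 0], [-0.22, 0, 0, 0, 0], [-0.24, 0, 0, 0, 0], [-0.26, 0, 0, 0, 0], [-0.28, 0, 0, 0, 0], [-0.3, 0, 0, 0, 0], [-0.4, 0, 0, 0, 0], [-0.4, 0, 0, 0, 0]])

```text
clock: 12.55
eef_pos: [520.2, 53.0, 150.4]
tool_rot: [-3.128, -0.048, -0.353]
force: [0.2, -1.6, -1.5]
width: 29.6
```

```bash
python3 go.py 521 54.5 150;python3 - <<'E'
from h import *
p=get_image("scene");x,y=pix(p,[507,60,160])[0].astype(int)
cv2.imwrite(f"pics/scene13.png",cv2.resize(p["image"][y-25:y+25,x-30:x+30],None,fx=12,fy=12,interpolation=cv2.INTER_CUBIC))
E
```

```text
pos [520.197  52.99  150.406] rot [-3.128 -0.048 -0.353] f [ 0.201 -1.596 -1.466] m [-0.157  0.152  0.053] w 29.55225356054155 q [-0.198  0.544  0.051  1.999 -0.028  0.552 -2.055]
tool delta mm [ 0.212 -1.688  0.44 ]
```

View pics/scene13.png

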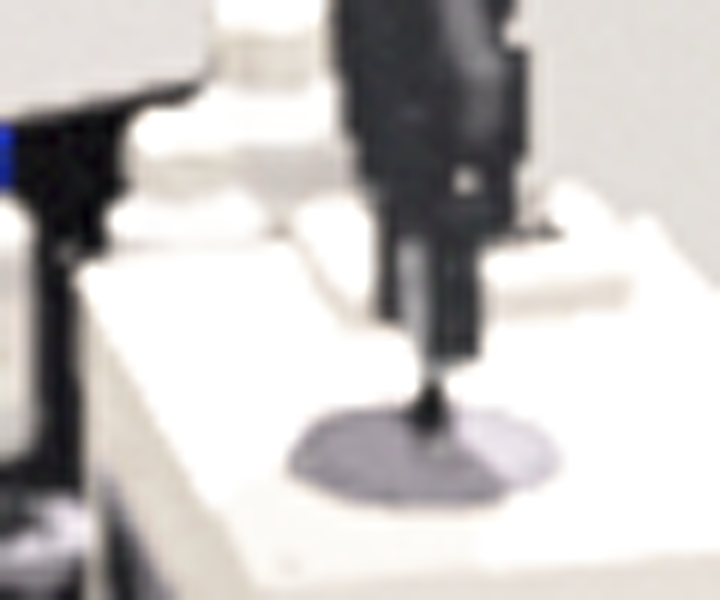

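send_rows(rows=[[-0.6, 0, 0, 0, 0], [-0.6, 0, 0, 0, -0.03], [-0.6, 0, 0, 0, -0.04], [-0.6, 0, 0, 0, -0.04]])

```text
clock: 12.93
eef_pos: [520.3, 53.2, 150.5]
tool_rot: [-3.133, -0.05, -0.237]
force: [-1.2, -0.2, -0.1]
width: 29.9
```

```bash
python3 go.py 520.2 53 150
```

```text
pos [520.332  53.181 150.512] rot [-3.133 -0.05  -0.237] f [-1.213 -0.247 -0.062] m [-0.122  0.171 -0.118] w 29.924255750560672 q [-0.176  0.543  0.018  1.998  0.005  0.552 -1.972]
tool delta mm [-0.112  0.211  0.505]
```

send_rows(rows=[[-0.6, 0, 0, 0, -0.05], [-0.6, 0, 0, 0, -0.05], [-0.6, 0, 0, 0, -0.05], [-0.6, 0, 0, 0, -0.05]])

```text
clock: 13.27
eef_pos: [520.5, 53.6, 150.8]
tool_rot: [3.14, -0.051, -0.023]
force: [-1.0, -0.2, -0.9]
width: 29.9
```

```bash
python3 go.py 520.2 53 150;python3 - <<'E'
from h import *
p=get_image("scene");x,y=pix(p,[507,60,160])[0].astype(int)
cv2.imwrite(f"pics/scene14.png",cv2.resize(p["image"][y-25:y+25,x-30:x+30],None,fx=12,fy=12,interpolation=cv2.INTER_CUBIC))
E
```

```text
pos [520.486  53.636 150.793] rot [ 3.14  -0.051 -0.023] f [-0.973 -0.157 -0.863] m [ 0.145  0.093 -0.123] w 29.888972859230183 q [-0.133  0.542 -0.045  1.996  0.065  0.555 -1.819]
tool delta mm [-0.311  0.642  0.779]
```

View pics/scene14.png

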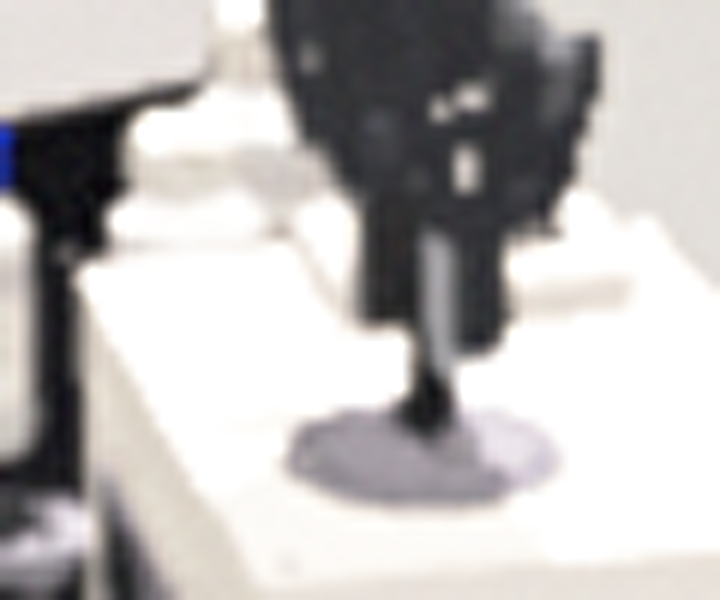

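send_rows(rows=[[-0.6, 0, 0, 0, -0.05], [-0.6, 0, 0, 0, -0.05], [-0.6, 0, 0, 0, -0.05], [-0.6, 0, 0, 0, -0.05]])

```text
clock: 13.65
eef_pos: [520.6, 54.4, 151.0]
tool_rot: [3.131, -0.05, 0.186]
force: [-1.8, -0.4, 0.0]
width: 29.5
```

```bash
python3 go.py 520.2 53 150
```

```text
pos [520.575  54.37  150.975] rot [ 3.131 -0.05   0.186] f [-1.828 -0.368  0.048] m [ 0.168  0.231 -0.077] w 29.540606951124772 q [-0.091  0.543 -0.106  1.995  0.123  0.56  -1.668]
tool delta mm [-0.669  1.267  0.957]
```

send_rows(rows=[[-0.6, 0, 0, 0, -0.03], [-0.6, 0, 0, 0, -0.03], [-0.6, 0, 0, 0, -0.025]])

```text
clock: 13.9
eef_pos: [520.4, 54.9, 151.1]
tool_rot: [3.128, -0.048, 0.276]
force: [-1.0, -0.1, 0.2]
width: 29.5
```

```bash
python3 go.py 520.2 53 150
```

```text
pos [520.422  54.853 151.054] rot [ 3.128 -0.048  0.276] f [-1.023 -0.092  0.202] m [ 0.213  0.275 -0.139] w 29.467074720022364 q [-0.073  0.544 -0.133  1.994  0.147  0.563 -1.603]
tool delta mm [-0.768  1.708  1.042]
```

send_rows(rows=[[-0.6, 0, 0, 0, -0.025], [-0.6, 0, 0, 0, -0.025], [-0.6, 0, 0, 0, -0.025]])

```text
clock: 14.15
eef_pos: [520.4, 55.2, 151.1]
tool_rot: [3.124, -0.047, 0.357]
force: [-1.0, -0.6, 0.3]
width: 29.8
```

```bash
python3 go.py 520.2 53 150
```

```text
pos [520.379  55.221 151.108] rot [ 3.124 -0.047  0.357] f [-0.959 -0.577  0.334] m [ 0.194  0.255 -0.143] w 29.829920071112884 q [-0.057  0.545 -0.156  1.994  0.169  0.565 -1.544]
tool delta mm [-0.996  2.     1.097]
```

send_rows(rows=[[-0.6, 0, 0, 0, -0.025], [-0.6, 0, 0, 0, -0.025], [-0.6, 0, 0, 0, -0.025]])

```text
clock: 14.4
eef_pos: [520.3, 55.4, 151.2]
tool_rot: [3.12, -0.046, 0.44]
force: [-0.4, -0.3, -0.6]
width: 29.4
```

```bash
python3 go.py 520.2 53 150
```

```text
pos [520.274  55.403 151.176] rot [ 3.12  -0.046  0.44 ] f [-0.385 -0.327 -0.638] m [ 0.267  0.307 -0.118] w 29.37105352121224 q [-0.041  0.546 -0.18   1.993  0.192  0.568 -1.484]
tool delta mm [-1.143  2.119  1.17 ]
```

send_rows(rows=[[-0.6, 0, 0, 0, -0.025], [-0.6, 0, 0, 0, -0.025]])

```text
clock: 14.57
eef_pos: [520.2, 55.5, 151.2]
tool_rot: [3.118, -0.044, 0.495]
force: [-1.8, -0.0, 0.2]
width: 29.6
```

```bash
python3 go.py 520.2 53 150
```

```text
pos [520.22   55.463 151.191] rot [ 3.118 -0.044  0.495] f [-1.79  -0.027  0.221] m [ 0.211  0.369 -0.149] w 29.634099076630967 q [-0.03   0.547 -0.196  1.993  0.207  0.571 -1.444]
tool delta mm [-1.24   2.13   1.188]
```

send_rows(rows=[[-0.6, 0, 0, 0, -0.025], [-0.6, 0, 0, 0, -0.025]])

```text
clock: 14.73
eef_pos: [520.1, 55.6, 151.2]
tool_rot: [3.116, -0.043, 0.551]
force: [-2.0, -0.3, 1.0]
width: 29.6
```

```bash
python3 go.py 520.2 53 150
```

```text
pos [520.148  55.552 151.234] rot [ 3.116 -0.043  0.551] f [-1.984 -0.289  1.041] m [ 0.304  0.318 -0.126] w 29.56369379022335 q [-0.019  0.548 -0.212  1.993  0.222  0.573 -1.403]
tool delta mm [-1.343  2.17   1.235]
```

send_rows(rows=[[-0.6, 0, 0, 0, -0.025], [-0.6, 0, 0, 0, -0.025]])

```text
clock: 14.9
eef_pos: [520.2, 55.6, 151.4]
tool_rot: [3.113, -0.041, 0.607]
force: [-0.6, 0.6, 1.7]
width: 29.7
```

```bash
python3 go.py 520.2 53 150
```

```text
pos [520.218  55.604 151.355] rot [ 3.113 -0.041  0.607] f [-0.605  0.596  1.738] m [ 0.261  0.37  -0.106] w 29.70275020424352 q [-0.008  0.549 -0.228  1.992  0.237  0.575 -1.362]
tool delta mm [-1.554  2.091  1.351]
```

send_rows(rows=[[-0.6, 0, 0, 0, -0.02], [-0.6, 0, 0, 0, -0.02]])

```text
clock: 15.07
eef_pos: [520.6, 55.8, 151.7]
tool_rot: [3.111, -0.041, 0.652]
force: [-1.1, 0.9, 3.3]
width: 29.7
```

```bash
python3 go.py 520.2 53 150
```

```text
pos [520.584  55.774 151.679] rot [ 3.111 -0.041  0.652] f [-1.118  0.888  3.323] m [ 0.243  0.305 -0.085] w 29.724598814461363 q [ 0.001  0.549 -0.241  1.992  0.249  0.577 -1.329]
tool delta mm [-2.055  1.923  1.655]
```

send_rows(rows=[[-0.6, 0, 0, 0, -0.02], [-0.6, 0, 0, 0, -0.02]])

```text
clock: 15.23
eef_pos: [520.8, 55.9, 152.0]
tool_rot: [3.109, -0.04, 0.696]
force: [-1.5, -0.2, 4.1]
width: 29.5
```

```bash
python3 go.py 520.2 53 150
```

```text
pos [520.788  55.858 152.021] rot [ 3.109 -0.04   0.696] f [-1.466 -0.248  4.098] m [ 0.15   0.474 -0.119] w 29.54552913044585 q [ 0.009  0.55  -0.254  1.991  0.261  0.58  -1.297]
tool delta mm [-2.364  1.751  1.986]
```

send_rows(rows=[[-0.6, 0, 0, 0, -0.018], [-0.6, 0, 0, 0, -0.018]])

```text
clock: 15.4
eef_pos: [520.6, 55.8, 152.1]
tool_rot: [3.107, -0.038, 0.736]
force: [-1.4, 0.3, 3.7]
width: 29.8
```

```bash
python3 go.py 520.2 53 150
```

```text
pos [520.583  55.803 152.097] rot [ 3.107 -0.038  0.736] f [-1.352  0.345  3.692] m [ 0.122  0.522 -0.121] w 29.808804080927334 q [ 0.017  0.55  -0.266  1.991  0.271  0.582 -1.267]
tool delta mm [-2.245  1.749  2.073]
```

send_rows(rows=[[-0.6, 0, 0, 0, -0.015], [-0.6, 0, 0, 0, -0.015]])

```text
clock: 15.57
eef_pos: [520.4, 55.8, 152.1]
tool_rot: [3.106, -0.037, 0.77]
force: [-1.0, -0.9, 3.4]
width: 29.4
```

```bash
python3 go.py 520.2 53 150
```

```text
pos [520.439  55.796 152.149] rot [ 3.106 -0.037  0.77 ] f [-0.956 -0.852  3.4  ] m [ 0.21   0.447 -0.069] w 29.440543546712235 q [ 0.024  0.551 -0.275  1.991  0.28   0.584 -1.242]
tool delta mm [-2.196  1.767  2.133]
```

send_rows(rows=[[-0.6, 0, 0, 0, -0.015], [-0.6, 0, 0, 0, -0.015]])

```text
clock: 15.73
eef_pos: [520.3, 55.8, 152.2]
tool_rot: [3.105, -0.036, 0.803]
force: [-2.6, -0.3, 3.4]
width: 29.8
```

```bash
python3 go.py 520.2 53 150
```

```text
pos [520.336  55.839 152.187] rot [ 3.105 -0.036  0.803] f [-2.567 -0.276  3.448] m [ 0.213  0.542 -0.169] w 29.75655022051302 q [ 0.03   0.552 -0.285  1.991  0.289  0.586 -1.218]
tool delta mm [-2.214  1.795  2.176]
```

send_rows(rows=[[-0.6, 0, 0, 0, -0.015], [-0.6, 0, 0, 0, -0.015]])

```text
clock: 15.9
eef_pos: [520.1, 55.7, 152.1]
tool_rot: [3.104, -0.034, 0.836]
force: [-1.1, -0.2, 3.1]
width: 29.7
```

```bash
python3 go.py 520.2 53 150
```

```text
pos [520.092  55.742 152.133] rot [ 3.104 -0.034  0.836] f [-1.057 -0.151  3.109] m [ 0.188  0.533 -0.267] w 29.74573336402223 q [ 0.036  0.553 -0.294  1.991  0.297  0.588 -1.193]
tool delta mm [-2.034  1.84   2.135]
```

send_rows(rows=[[-0.6, 0, 0, 0, -0.01]])

```text
clock: 15.98
eef_pos: [520.0, 55.7, 152.1]
tool_rot: [3.104, -0.034, 0.847]
force: [-1.3, 0.2, 4.4]
width: 29.8
```

```bash
python3 go.py 520.2 53 150
```

```text
pos [520.013  55.736 152.107] rot [ 3.104 -0.034  0.847] f [-1.316  0.186  4.438] m [ 0.254  0.58  -0.362] w 29.82147949220264 q [ 0.039  0.553 -0.298  1.991  0.3    0.589 -1.185]
tool delta mm [-1.996  1.875  2.113]
```

```bash
python3 go.py 519.5 55.4 162.1
```

```text
pos [520.013  55.736 152.107] rot [ 3.104 -0.034  0.847] f [-1.316  0.186  4.438] m [ 0.254  0.58  -0.362] w 29.82147949220264 q [ 0.039  0.553 -0.298  1.991  0.3    0.589 -1.185]
tool delta mm [ -0.256   0.212 -10.006]
```

send_rows(rows=[[-0.6, 0, 0, 0, 0.003], [-0.6, 0, 0, -0.001, 0], [-0.6, 0, 0, -0.001, 0]])

```text
clock: 16.23
eef_pos: [518.7, 54.9, 153.2]
tool_rot: [3.106, -0.031, 0.843]
force: [-1.3, -0.3, -2.4]
width: 29.8
```

```bash
python3 go.py 520.0 55.7 162
```

```text
pos [518.748  54.902 153.181] rot [ 3.106 -0.031  0.843] f [-1.332 -0.34  -2.433] m [ 0.193  0.392 -0.264] w 29.83668095441168 q [ 0.04   0.551 -0.298  1.991  0.297  0.594 -1.185]
tool delta mm [ 1.703  0.716 -8.751]
```

send_rows(rows=[[-0.6, 0.0001, 0.0001, -0.0015, 0], [-0.6, 0.0001, 0.0001, -0.0015, 0], [-0.6, 0.0001, 0.0001, -0.0015, 0]])

```text
clock: 16.48
eef_pos: [517.7, 55.3, 156.5]
tool_rot: [3.108, -0.029, 0.845]
force: [-0.8, 1.9, -2.4]
width: 29.5
```

```bash
python3 go.py 520.0 55.7 162
```

```text
pos [517.722  55.274 156.491] rot [ 3.108 -0.029  0.845] f [-0.818  1.901 -2.396] m [ 0.184  0.143 -0.042] w 29.516314134916747 q [ 0.043  0.546 -0.303  1.988  0.293  0.605 -1.181]
tool delta mm [ 1.992  1.6   -5.402]
```

send_rows(rows=[[-0.6, 0.0001, 0.0001, -0.003, 0], [-0.6, 0.0001, 0.0001, -0.003, 0], [-0.6, 0.0001, 0.0001, -0.003, 0]])

```text
clock: 16.73
eef_pos: [519.4, 55.5, 166.5]
tool_rot: [3.106, -0.031, 0.847]
force: [-0.4, -0.9, -0.6]
width: 29.1
```

```bash
python3 go.py 520.0 55.7 162
```

```text
pos [519.37   55.525 166.52 ] rot [ 3.106 -0.031  0.847] f [-0.378 -0.928 -0.617] m [-0.008  0.062  0.021] w 29.1095705067795 q [ 0.049  0.532 -0.311  1.977  0.285  0.627 -1.171]
tool delta mm [0.406 0.195 4.545]
```

send_rows(rows=[[-0.6, 0.0001, 0.0001, -0.003, 0], [-0.6, 0.0001, 0.0001, -0.003, 0], [-0.6, 0.0001, 0.0001, -0.003, 0]])

```text
clock: 16.98
eef_pos: [520.7, 55.4, 177.5]
tool_rot: [3.104, -0.033, 0.847]
force: [0.5, -0.0, 0.1]
width: 29.9
```

```bash
python3 go.py 520.0 55.7 162;python3 - <<'E'
from h import *
p=get_image("scene");x,y=pix(p,[507,60,160])[0].astype(int)
cv2.imwrite(f"pics/scene15.png",cv2.resize(p["image"][y-25:y+25,x-30:x+30],None,fx=12,fy=12,interpolation=cv2.INTER_CUBIC))
E
```

```text
pos [520.743  55.375 177.532] rot [ 3.104 -0.033  0.847] f [ 0.495 -0.011  0.053] m [ 0.014  0.047 -0.018] w 29.902973229972172 q [ 0.056  0.516 -0.319  1.966  0.277  0.65  -1.162]
tool delta mm [-0.768 -1.361 15.474]
```

View pics/scene15.png

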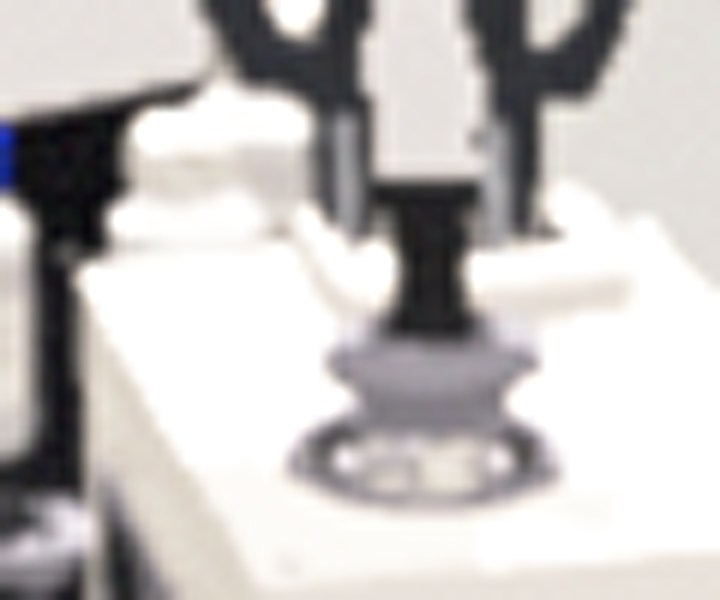

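send_rows(rows=[[-0.6, 0.0003, 0.0004, -0.01, 0], [-0.6, 0.0003, 0.0004, -0.012, 0], [-0.6, 0.0003, 0.0004, -0.012, 0], [-0.6, -0.006, 0.005, -0.006, 0], [-0.6, -0.012, 0.01, 0, 0], [-0.6, -0.015, 0.0125, 0, 0], [-0.6, -0.015, 0.0125, 0, 0], [-0.6, -0.015, 0.0125, 0, 0]])

```text
clock: 17.7
eef_pos: [518.7, -25.8, 221.3]
tool_rot: [3.102, -0.038, 0.858]
force: [-0.1, -0.3, -1.9]
width: 29.7
```

```bash
python3 go.py 512 -231.5 215
```

```text
pos [518.676 -25.836 221.326] rot [ 3.102 -0.038  0.858] f [-0.131 -0.266 -1.933] m [0.007 0.044 0.018] w 29.70588658274563 q [ 0.25   0.448 -0.356  1.933  0.227  0.743 -0.948]
tool delta mm [-160.031  129.394    5.448]
```

send_rows(rows=[[-0.6, -0.016, 0.013, 0, 0], [-0.6, -0.016, 0.013, 0, 0], [-0.6, -0.016, 0.013, 0, 0], [-0.6, -0.016, 0.013, 0, 0], [-0.6, -0.016, 0.013, 0, 0], [-0.6, -0.016, 0.013, 0, 0], [-0.6, -0.015, 0.013, 0, 0], [-0.6, -0.013, 0.01, 0, 0], [-0.6, -0.01, 0.008, 0, 0], [-0.6, -0.005, 0.004, 0, 0], [-0.6, 0, 0, 0, 0]])

```text
clock: 18.62
eef_pos: [505.4, -228.2, 219.4]
tool_rot: [3.101, -0.03, 0.845]
force: [0.1, 0.3, -2.1]
width: 29.6
```

```bash
python3 go.py 512 -231.5 100
python3 - <<'E'
from h import *
s=read_state()
for n in("scene","top"):
    p=get_image(n);x,y=pix(p,s["eef_pos"])[0].astype(int);print(x,y)
    cv2.imwrite(f"pics/{n}16.png",cv2.resize(p["image"][y-45:y+55,x-60:x+60],None,fx=6,fy=6,interpolation=cv2.INTER_CUBIC))
E
```

```text
pos [ 505.394 -228.23   219.363] rot [ 3.101 -0.03   0.845] f [ 0.097  0.334 -2.063] m [-0.042  0.024  0.047] w 29.605555504547453 q [ 0.62   0.501 -0.349  1.839  0.218  0.79  -0.563]
tool delta mm [ -1.599   2.261 119.559]
336 188
372 177
```

View pics/scene16.png

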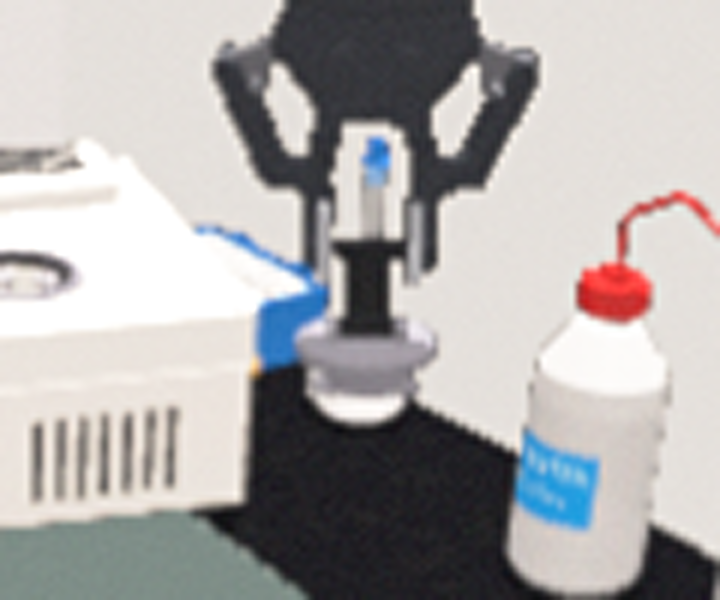

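View pics/top16.png

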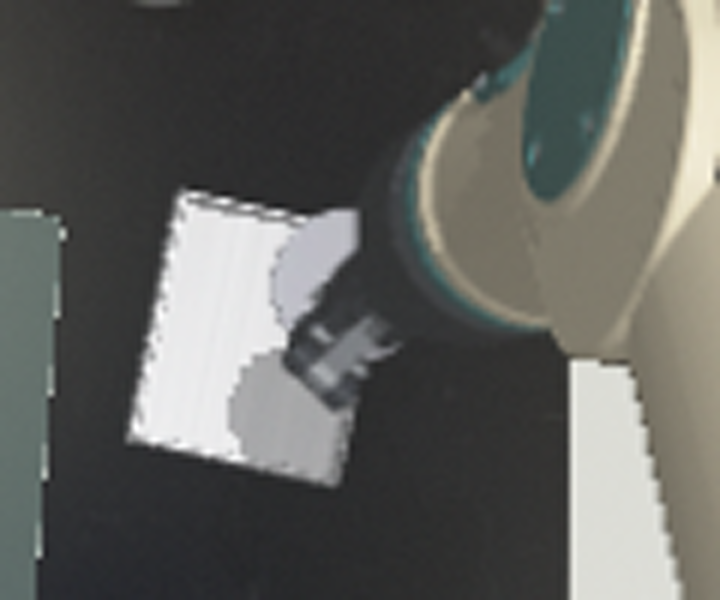

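send_rows(rows=[[-0.6, -0.0002, 0.0003, 0.008, 0], [-0.6, -0.0002, 0.0003, 0.014, 0], [-0.6, -0.0002, 0.0003, 0.016, 0], [-0.6, -0.0002, 0.0003, 0.016, 0], [-0.6, -0.0002, 0.0003, 0.016, 0], [-0.6, -0.0002, 0.0003, 0.016, 0], [-0.6, -0.0002, 0.0003, 0.012, 0], [-0.6, 0, 0, 0.008, 0], [-0.6, 0, 0, 0.003, 0], [-0.6, 0, 0, 0, 0]])

```text
clock: 19.55
eef_pos: [515.7, -214.1, 103.9]
tool_rot: [3.104, -0.037, 0.867]
force: [-0.1, 0.5, -0.8]
width: 29.6
```

```bash
python3 go.py 512 -231.5 60
python3 - <<'E'
from h import *
s=read_state()
for n in("scene","top"):
    p=get_image(n);x,y=pix(p,s["eef_pos"])[0].astype(int);print(x,y)
    cv2.imwrite(f"pics/{n}17.png",cv2.resize(p["image"][y-45:y+55,x-60:x+60],None,fx=6,fy=6,interpolation=cv2.INTER_CUBIC))
E
```

```text
pos [ 515.663 -214.14   103.886] rot [ 3.104 -0.037  0.867] f [-0.1    0.467 -0.805] m [-0.004  0.084 -0.06 ] w 29.61145958641498 q [ 0.543  0.67  -0.282  1.929  0.305  0.533 -0.642]
tool delta mm [-17.23    6.796  43.562]
332 225
355 181
```

View pics/scene17.png

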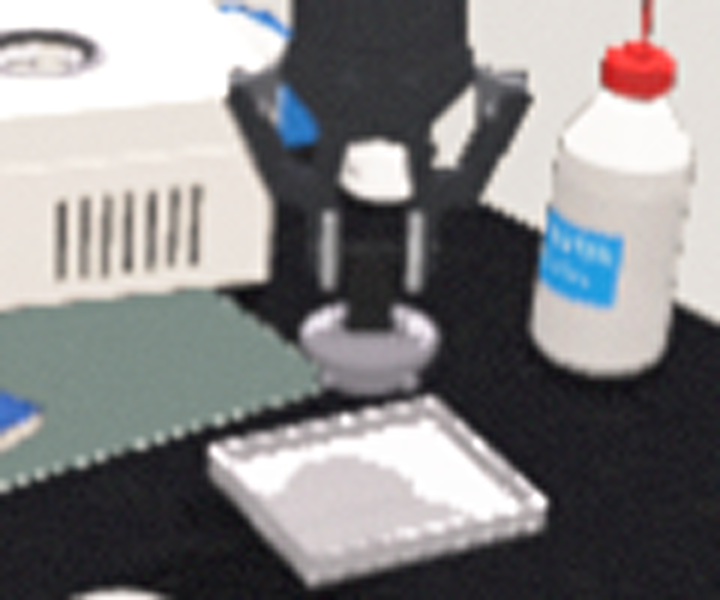

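View pics/top17.png

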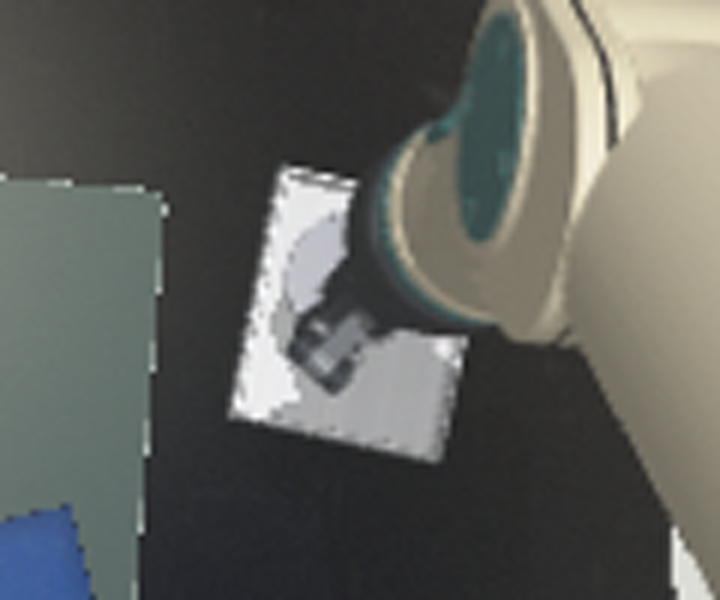

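```bash
python3 go.py 512 -231.5 75
```

```text
pos [ 516.128 -214.632  104.845] rot [ 3.102 -0.038  0.867] f [-0.814  0.141 -1.376] m [-0.014  0.063 -0.032] w 29.718627090393262 q [ 0.543  0.668 -0.282  1.929  0.305  0.534 -0.642]
tool delta mm [-16.641   6.616  29.523]
```

send_rows(rows=[[-0.6, -0.008, 0.004, 0.0, 0], [-0.6, -0.008, 0.004, 0.005, 0], [-0.6, 0, 0, 0.01, 0], [-0.6, 0, 0, 0.01, 0], [-0.6, 0, 0, 0.003, 0], [-0.6, 0, 0, 0, 0]])

```text
clock: 20.15
eef_pos: [514.6, -236.5, 76.6]
tool_rot: [3.096, -0.039, 0.864]
force: [-0.6, 0.7, -1.3]
width: 29.7
```

```bash
python3 go.py 512 -231.5 60
python3 - <<'E'
from h import *
s=read_state()
for n in("scene","top"):
    p=get_image(n);x,y=pix(p,s["eef_pos"])[0].astype(int);print(x,y)
    cv2.imwrite(f"pics/{n}18.png",cv2.resize(p["image"][y-45:y+55,x-60:x+60],None,fx=6,fy=6,interpolation=cv2.INTER_CUBIC))
E
```

```text
pos [ 514.643 -236.464   76.643] rot [ 3.096 -0.039  0.864] f [-0.619  0.721 -1.261] m [-0.033  0.093 -0.   ] w 29.71755322339458 q [ 0.565  0.718 -0.261  1.929  0.33   0.477 -0.627]
tool delta mm [ 1.416 -5.993 16.453]
337 238
361 183
```

View pics/scene18.png

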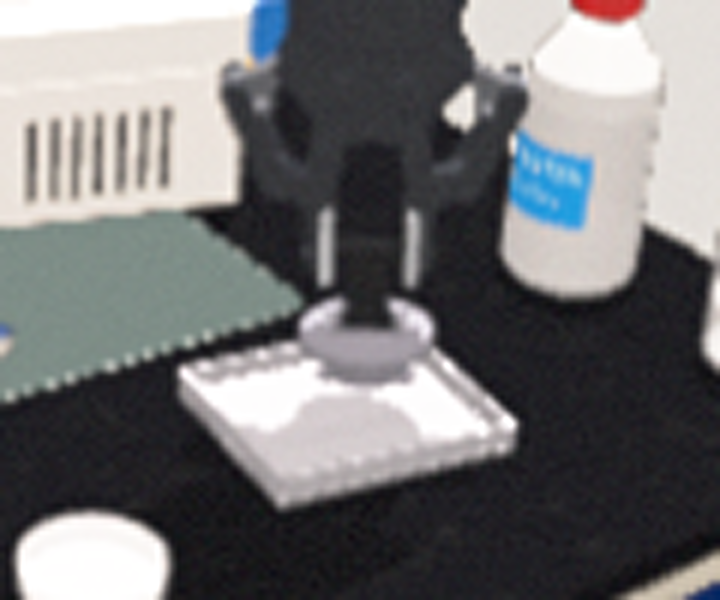

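View pics/top18.png

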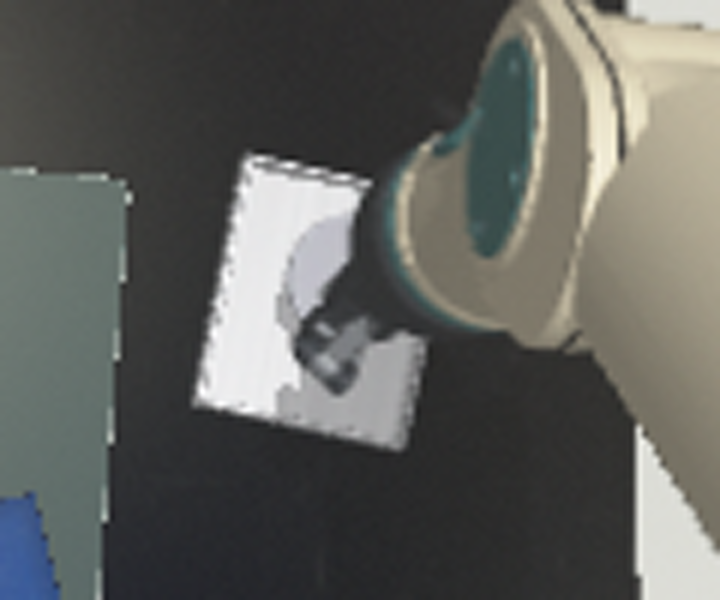

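send_rows(rows=[[-0.6, 0.001, -0.003, 0.003, 0], [-0.6, 0.0005, -0.003, 0.005, 0], [-0.6, 0, 0, 0.004, 0], [-0.6, 0, 0, 0.002, 0], [-0.6, 0, 0, 0, 0]])

```text
clock: 20.67
eef_pos: [512.6, -229.5, 62.3]
tool_rot: [3.095, -0.04, 0.866]
force: [-0.1, 0.4, -2.1]
width: 29.7
```

```bash
python3 go.py 512 -231.5 52
```

```text
pos [ 512.555 -229.484   62.263] rot [ 3.095 -0.04   0.866] f [-0.126  0.371 -2.119] m [-0.051  0.131 -0.019] w 29.66011704044978 q [ 0.544  0.737 -0.244  1.95   0.34   0.434 -0.645]
tool delta mm [-2.302  0.404 10.21 ]
```

send_rows(rows=[[-0.6, -0.0005, 0, 0.003, 0], [-0.6, -0.0005, 0, 0.002, 0], [-0.6, 0, 0, 0.0015, 0]])

```text
clock: 20.92
eef_pos: [512.8, -230.2, 55.4]
tool_rot: [3.094, -0.04, 0.867]
force: [-0.5, -0.2, -0.8]
width: 29.6
```

send_rows(rows=[[-0.6, 0, 0, 0.0015, 0], [-0.6, 0, 0, 0.0015, 0]])

```text
clock: 21.08
eef_pos: [513.0, -230.5, 52.1]
tool_rot: [3.094, -0.04, 0.867]
force: [0.4, 0.4, -1.0]
width: 29.4
```

```bash
python3 go.py 512 -231.5 52
```

```text
pos [ 513.048 -230.476   52.145] rot [ 3.094 -0.04   0.867] f [ 0.401  0.422 -0.956] m [-0.033  0.05   0.047] w 29.4215036841849 q [ 0.539  0.754 -0.233  1.952  0.347  0.412 -0.65 ]
tool delta mm [-1.464 -0.14   0.08 ]
```

send_rows(rows=[[-0.6, 0, 0, 0.001, 0], [-0.6, 0, 0, 0.001, 0]])

```text
clock: 21.25
eef_pos: [513.8, -230.5, 50.3]
tool_rot: [3.093, -0.041, 0.866]
force: [-0.6, 1.2, 9.9]
width: 29.6
```

send_rows(rows=[[-0.6, 0, 0, 0.001, 0]])

```text
clock: 21.33
eef_pos: [514.4, -230.4, 50.1]
tool_rot: [3.092, -0.041, 0.867]
force: [-3.3, 0.3, 12.0]
width: 29.6
```

```bash
python3 go.py 512 -231.5 52;python3 - <<'E'
from h import *
s=read_state()
p=get_image("scene");x,y=pix(p,s["eef_pos"])[0].astype(int);print(x,y)
cv2.imwrite(f"pics/scene19.png",cv2.resize(p["image"][y-25:y+25,x-30:x+30],None,fx=12,fy=12,interpolation=cv2.INTER_CUBIC))
E
```

```text
pos [ 514.414 -230.385   50.148] rot [ 3.092 -0.041  0.867] f [-3.265  0.299 12.048] m [0.501 0.713 0.064] w 29.647472910576305 q [ 0.537  0.758 -0.231  1.952  0.349  0.407 -0.651]
tool delta mm [-2.334 -1.019 -2.003]
335 245
```

View pics/scene19.png

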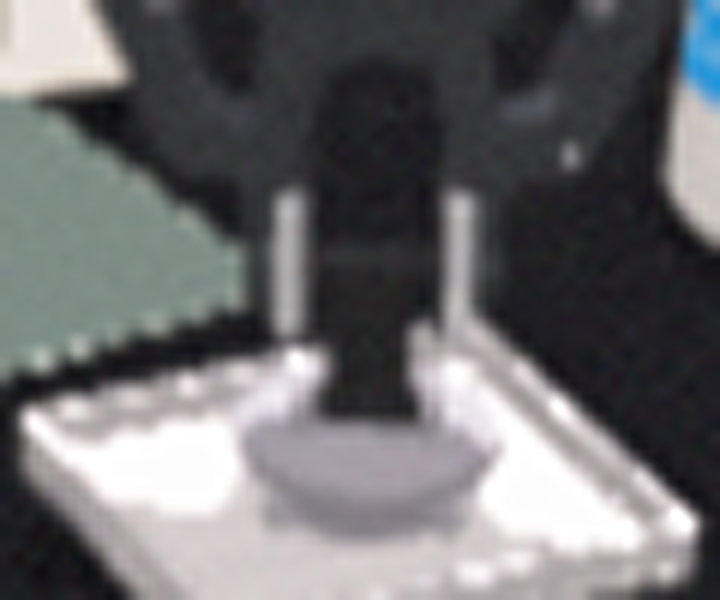

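send_rows(rows=[[-0.5, 0, 0, -0.0003, 0], [-0.3, 0, 0, 0, 0], [-0.2, 0, 0, 0, 0], [-0.1, 0, 0, 0, 0], [0, 0, 0, 0, 0], [0.2, 0, 0, 0, 0], [0.3, 0, 0, 0, 0], [0.3, 0, 0, 0, 0]])

```text
clock: 22.05
eef_pos: [515.2, -230.7, 51.2]
tool_rot: [3.09, -0.042, 0.867]
force: [0.3, 0.6, -0.2]
width: 55.3
```

```bash
python3 go.py 512 -231.5 52;python3 - <<'E'
from h import *
s=read_state()
p=get_image("scene");x,y=pix(p,s["eef_pos"])[0].astype(int);print(x,y)
cv2.imwrite(f"pics/scene20.png",cv2.resize(p["image"][y-25:y+25,x-30:x+30],None,fx=12,fy=12,interpolation=cv2.INTER_CUBIC))
E
```

```text
pos [ 515.206 -230.727   51.215] rot [ 3.09  -0.042  0.867] f [ 0.333  0.597 -0.216] m [-0.016  0.112 -0.057] w 55.30753130241792 q [ 0.537  0.756 -0.232  1.951  0.349  0.407 -0.651]
tool delta mm [-2.63  -1.894 -0.995]
335 245
```

View pics/scene20.png

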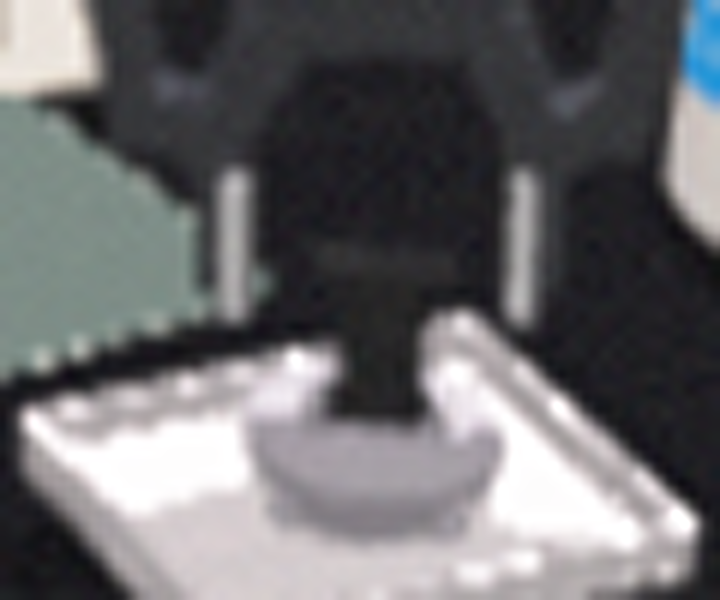

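send_rows(rows=[[0.3, 0.0004, 0.0005, -0.01, 0], [0.3, 0.0006, 0.0008, -0.015, 0], [0.3, 0.0006, 0.0008, -0.015, 0], [0.3, 0.001, 0.001, -0.02, 0], [0.3, 0.001, 0.001, -0.02, 0], [0.3, -0.02, 0, -0.02, 0], [0.3, -0.03, 0, -0.02, 0], [0.3, -0.03, 0, 0, 0], [0.3, -0.03, 0, 0, 0], [0.3, 0, 0, 0, 0]])

```text
clock: 22.93
eef_pos: [441.6, -315.0, 178.5]
tool_rot: [3.085, -0.042, 0.876]
force: [-1.2, -0.6, -0.2]
width: 55.7
```

```bash
python3 go.py 512 -231.5 52;python3 - <<'E'
from h import *
s=read_state()
for n in("scene","top"):
    p=get_image(n);x,y=pix(p,[512,-231,20])[0].astype(int);print(n,x,y)
    cv2.imwrite(f"pics/{n}21.png",cv2.resize(p["image"][y-35:y+35,x-40:x+40],None,fx=8,fy=8,interpolation=cv2.INTER_CUBIC))
    X=cloud(p)
    for q in ("tray","cap","tab","wash_bottle","beaker"):
        for m in outline_of(p,q):
            P=X[m["mask"]];P=P[np.isfinite(P[:,0])]
            print(q,round(m["score"],2),np.round(m["box"]),np.percentile(P,[2,50,98],axis=0).round().tolist())
E
```

```text
pos [ 441.584 -314.98   178.537] rot [ 3.085 -0.042  0.876] f [-1.177 -0.597 -0.18 ] m [-0.017  0.128 -0.004] w 55.74169880648475 q [ 0.845  0.541 -0.374  1.923  0.258  0.662 -0.369]
tool delta mm [103.847  -6.729 130.803]
scene 333 255
tray 0.62 [229. 302. 266. 332.] [[144.0, -347.0, -2.0], [194.0, -298.0, 1.0], [242.0, -253.0, 10.0]]
tray 0.57 [307. 249. 361. 274.] [[445.0, -292.0, -0.0], [490.0, -248.0, 4.0], [572.0, -179.0, 14.0]]
cap 0.82 [326. 242. 346. 265.] [[487.0, -263.0, 3.0], [510.0, -238.0, 24.0], [540.0, -212.0, 65.0]]
cap 0.5 [240. 194. 249. 200.] [[503.0, 260.0, -0.0], [524.0, 273.0, 13.0], [546.0, 294.0, 20.0]]
tab 0.44 [335. 241. 342. 257.] [[506.0, -244.0, 26.0], [514.0, -236.0, 48.0], [524.0, -227.0, 66.0]]
wash_bottle 0.56 [358. 175. 395. 241.] [[669.0, -225.0, 9.0], [687.0, -207.0, 86.0], [719.0, -174.0, 186.0]]
beaker 0.72 [396. 217. 420. 257.] [[685.0, -345.0, 3.0], [701.0, -322.0, 62.0], [757.0, -276.0, 94.0]]
top 354 187
tray 0.76 [335. 165. 374. 212.] [[453.0, -285.0, -1.0], [500.0, -229.0, 3.0], [573.0, -179.0, 15.0]]
tray 0.62 [360. 280. 398. 322.] [[147.0, -343.0, -1.0], [195.0, -298.0, 2.0], [243.0, -253.0, 12.0]]
cap 0.85 [344. 175. 370. 198.] [[488.0, -262.0, 2.0], [515.0, -231.0, 23.0], [546.0, -206.0, 69.0]]
cap 0.49 [160. 172. 179. 190.] [[507.0, 263.0, -1.0], [532.0, 281.0, 16.0], [553.0, 304.0, 25.0]]
tab 0.63 [355. 177. 364. 189.] [[506.0, -243.0, 62.0], [519.0, -232.0, 67.0], [530.0, -220.0, 70.0]]
wash_bottle 0.78 [325.  87. 377. 134.] [[673.0, -228.0, 8.0], [692.0, -180.0, 120.0], [730.0, -154.0, 206.0]]
beaker 0.65 [368.  91. 399. 131.] [[687.0, -342.0, 10.0], [725.0, -310.0, 48.0], [757.0, -274.0, 95.0]]
```

View pics/scene21.png

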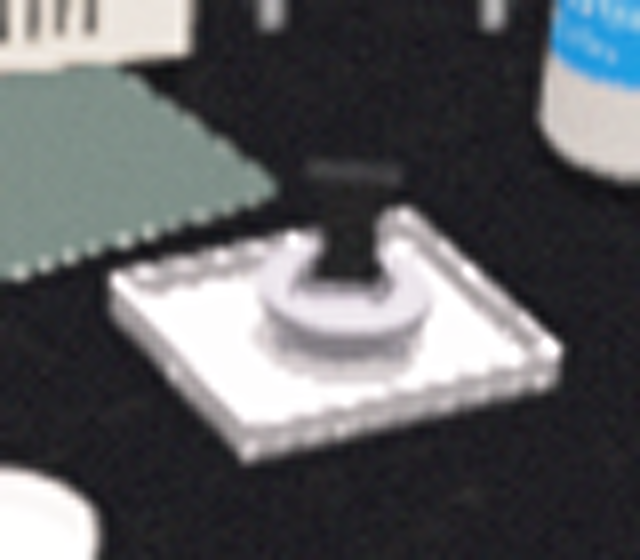

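View pics/top21.png

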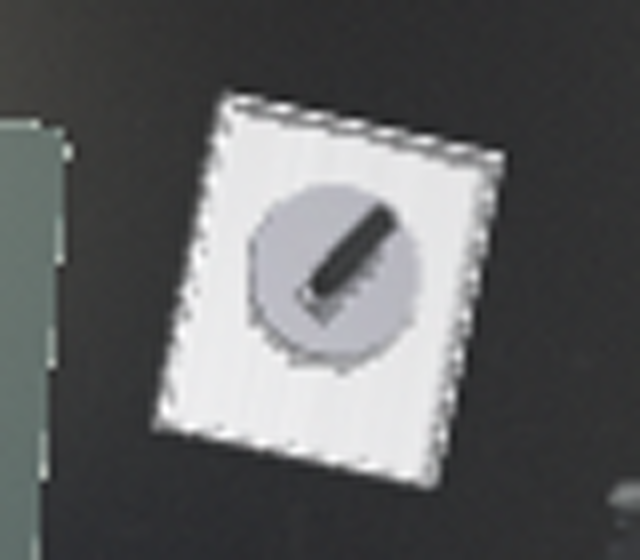

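```bash
python3 -c "
from cell import *
print(finish_job(), read_state()['clock'])"
```

```text
the job is handed in; nothing more can be done
the job is handed in; nothing more can be done
```

The cap is unscrewed and standing upright, let go, in the larger drip tray. The job was handed in at about 23 s, and no verdict was reported.

**Tab:** I pinched the bar ends and raised the tab about 60°, where the bar began to slip through the pads. I let go and pushed it the rest of the way with closed fingers. The picture put it upright, about 90–93°.

**Unscrewing:** I gripped the bar again and turned the cap anticlockwise. The gasket began to push up at about 55°. At about 69° the moment rose sharply, from about 0.12 to 0.36 N m, which I took as the stop. The lift-out met only about 2.4 N, while the moment of the stop died away.

**Placing:** I set the cap down with a measured contact of about 12 N, opened the fingers and withdrew about 125 mm up and to the side.

**Last checks:**
- The cap is upright to the eye, with its top at about z = 23 mm, which means it rests on the tray floor. Its axis is about 5 mm from the tray centre.
- The fingers are clear of everything.
- The wash bottle and beaker show no visible movement.

**What disagreed or went off plan:**
- The scene camera read about 1 px (2–2.5 mm) off the top camera.
- The tool had drifted about 3–4° out of vertical, so the cap touched down on its edge and settled flat when released.
- The descent wandered about 14 mm sideways, and I corrected it before setting down.

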